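# Put the sprayed test plaques away and lock their case

### The arm

A 6-joint arm with a two-finger parallel gripper is mounted at the origin on the work surface. World frame = base frame: x ahead of the robot, y to its left, z up, the work surface at z = 0. Lengths are in m, angles in rad, forces in N, time in s.
With the tool pointing down it reaches from about 0.25 to 0.775 m from the base axis. Payload 4 kg.
Tool frame: the origin (TCP) lies between the finger pads; the fingertips stand 11 mm ahead of it and the grasp point (between the pads) lies 8 mm behind it; z points along the fingers, y is the direction in which the jaws open and shut (so a half turn about z gives the same grasp; the last joint's range is limited). The gripper opens to 94 mm and grips with 3 to 60 N. Pads are 16 mm wide; open, the fingers measure 119 mm over their backs; the gripper's body (75 mm by 177 mm) begins 78 mm behind the grasp point.
Start: joints at [1.203, 0.087, 1.371, -0, 1.684, -0.103], TCP at [0.144, 0.531, 0.217] pointing down, gripper open.
Joint ranges: [-3.1, 3.1], [-0.76, 2.03], [0.27, 2.55], [-1.08, 4.22], [0.17, 2.65], [-2.57, 2.57]. Speed limits (rad/s): [2.79, 2.79, 3.14, 3.14, 3.14, 3.14].

### API

Orientations are given as [roll, pitch, yaw] about the fixed x, y, z axes, in that order (R = Rz(yaw) Ry(pitch) Rx(roll)).
In Python, from bench import get_obs, cams, ticket gives the robot as it stands. The module is installed in compiled form; this text tells all that it offers.
- The arm moves only by the shell command python3 -m crank 'ROWS'. ROWS is JSON, a list of rows, each an object of numbers: "tx", "ty", "tz": the shift along the tool's x, y, z in cm; "twist": the turn about the tool's z in degrees; "grip": the opening, from 0 (shut) to 1 (fully open). In form: [{"tx": .., "ty": .., "tz": .., "twist": .., "grip": ..}, ...]. A call has 1 to 12 rows; each row shifts and turns the commanded pose from where the row before left it, along the tool's axes as they then stand; what a row does not reach is not made up. A row lasts 1/8 s, in which the tool goes at most 62.5 mm and 10.7 degrees, less where a joint would pass 70% of its speed; a pose out of reach is approached as far as the arm can. A call is refused whole if a number of a shift passes 6.25 or a number of a turn 10.7, either way. A call with a gripper value outside its range is refused whole. The fingers move at their own pace and stop on an object; the grip force is fixed at half the most. Time passes only in rows, so rows that do not move let the fingers close. It gives the time, the measured TCP pose, the force and the opening at its end, in the units of the state.
- get_obs(): the state, without advancing time (a new reading comes with each control period).
- cams.snapshot(name): name is "scene" or "top"; returns a dict with "frame" (400x640x3 uint8, red, green, blue), "intrinsics" (3x3 intrinsics, pixels), "R" (3x3) and "t" (3): a world point X has camera coordinates R X + t. Camera axes: x right, y down, z forward; pixel columns grow to the right and rows downward; lengths in m; the calibration is good to about 2 mm. A picture is of the moment at which its call begins. There is no depth.
- ticket.close_job(): hands the job in, once; it reports no verdict.
Trained networks look in a picture, given as the dict that the camera call returned (one of the last four; its "shot" number tells which), for a name from the list of things; names that differ only in an ending like _2 or _b are one class to them, and where a whole thing is asked for, a point or a joint stands for the part that bears it (a point fixed in the world has none). Each returns a list of dicts, best first, with "conf" (0 to 1); they miss things now and then, are a little off and sometimes report something else, mostly with a low value. They report only what shows in the picture. A call takes as long as a camera call. They do not tell look-alikes from the thing itself.
- cams.outline_of(picture, query): "region" (400x640 bool, what is visible of it) and "centre" ([column, row] in pixels, amid what is visible of it).
The state is a dict: "time": time; "joint_positions": joint angles; "qvel": joint speeds; "joint_torque": joint torques, N m; "tool_pos": TCP position; "ee_rot": TCP orientation; "wrist_force": force on the tool from outside, world axes, zero at the start; "wrist_torque": the same for the moment, N m; "width": finger opening in m.
Only numpy, scipy, OpenCV 4.12 (cv2) and the standard library are available. Lean on these libraries where they do the work, as an engineer would, in place of code of your own. Each camera call takes 0.05 s, during which the arm holds its last target.

### The job

Put every wooden test plaque lying on the bench into a pocket of its own in the grey storage case, batten up, and press each one down until it sits level on the pocket's floor. Then lift the key off its hook, put it in the lock, feel for the hidden slot by turning it back and forth until it drops in fully, and turn it clockwise as far as it goes, so that the bar slides over the plaques. Finally pull the key out and hang it back on its hook, and leave the jar, the tape and the tin where they are.

Things in the scene. Friction and masses are not known exactly. Their poses are not given: they have to be found in the camera images.
- plaque0_mid (a point): Loose wooden test plaque (60 g), 3 to 5 present, all alike: pale board 84 (x) x 60 (y) x 14 mm thick; along the middle of its top a dark grip batten 56 (x) x 12 (y) x 24 mm high. Lies batten up on the bench. This point: its centre, 19 mm above its underside, 19 mm below the batten's top.
- plaque1_mid (a point): Loose wooden test plaque (60 g), 3 to 5 present, all alike: pale board 84 (x) x 60 (y) x 14 mm thick; along the middle of its top a dark grip batten 56 (x) x 12 (y) x 24 mm high. Lies batten up on the bench. This point: its centre, 19 mm above its underside, 19 mm below the batten's top.
- plaque2_mid (a point): Loose wooden test plaque (60 g), 3 to 5 present, all alike: pale board 84 (x) x 60 (y) x 14 mm thick; along the middle of its top a dark grip batten 56 (x) x 12 (y) x 24 mm high. Lies batten up on the bench. This point: its centre, 19 mm above its underside, 19 mm below the batten's top.
- plaque3_mid (a point): Loose wooden test plaque (60 g), 3 to 5 present, all alike: pale board 84 (x) x 60 (y) x 14 mm thick; along the middle of its top a dark grip batten 56 (x) x 12 (y) x 24 mm high. Lies batten up on the bench. This point: its centre, 19 mm above its underside, 19 mm below the batten's top.
- plaque4_mid (a point): Loose wooden test plaque (60 g), 3 to 5 present, all alike: pale board 84 (x) x 60 (y) x 14 mm thick; along the middle of its top a dark grip batten 56 (x) x 12 (y) x 24 mm high. Lies batten up on the bench. This point: its centre, 19 mm above its underside, 19 mm below the batten's top.
- pocket0 (a point): Centre of pocket 0's floor, 8 mm above the bench, in the fixed grey case (133 x 453 mm, top at 25 mm). Five alike pockets in a row along the case's y, 74 mm apart; each 91 (x) x 65 (y) x 17 mm deep. Any plaque fits any pocket, x along x, either way round, with 7 and 5 mm to spare. Axes: the case's, z up.
- pocket1 (a point): Centre of pocket 1's floor; as pocket 0. In each pocket a sprung black pad slopes in from the far (+x) wall: a plaque just laid in stays cocked, its +x edge up to 13 mm high. Pressed down in its middle with 3 to 12 N it goes to the floor, level, its board 3 mm below the case's top, and friction keeps it there.
- pocket2 (a point): Centre of pocket 2's floor; as pocket 0.
- pocket3 (a point): Centre of pocket 3's floor; as pocket 0.
- pocket4 (a point): Centre of pocket 4's floor; as pocket 0.
- bar (a joint): Aluminium retaining bar (18 x 374 x 6 mm) on the case's top, along the +x ends of the pockets. m: 0 = drawn back clear of the pockets, 0.020 = over the plaques' ends. Only the lock drives it (0.022 m per rad); a plaque standing proud blocks it.
- lock_mouth (a point): Centre of the mouth (round, 19 mm, facing up) of the lock in the top of the steel boss, 44 mm square, at the -y end of the case; 40 mm above the bench. A soft black shutter hides the inside; the key passes it freely. 10 mm down is the sprung core (gives 4 mm, at 3 to 6.5 N) with a slot for the blade, 18.5 x 8 x 10 mm deep. Axes: the case's.
- lock (a joint): Turn of the lock's core, rad: 0 = unlocked (stop), 0.90 = locked (stop), clockwise from above; stays where left (0.05 N m). Always 0 at first, wherever the slot points: that is hidden, within 0.4 rad either side of the case's x axis. Off the slot the key stops 10 to 14 mm down; on it (to 0.15 rad) a light push takes it 20 mm down. Play of the blade in it: 0.2 rad.
- key_grip (a point): Centre of the flat black handle, 34 (x) x 12 (y) x 36 mm high, of the loose steel key (90 g), which hangs upright, z up, on the hook. Under the handle a round collar, 36 mm wide, 5 mm thick, its underside 23 mm below this point; then a 10 mm shaft and the blade, 16 (x) x 5 (y) mm, 14 mm long. Half a turn about z leaves the key the same.
- key_tip (a point): Middle of the end of the key's blade, 81 mm below the handle's centre; same axes.
- key_collar (a point): Middle of the underside of the key's collar, 58 mm above the blade's end; same axes.
- hook (a point): Forked hook of the fixed steel stand: two level prongs along x, 8 mm thick, 20 mm between them; the key's collar rests on them, its shaft between. This point: midway between, level with their tops, 100 mm above the bench. The prongs' ends, 30 mm off at -x, turn up 14 mm; the post, 36 mm off at +x, is no higher. The key goes straight up off it and straight down onto it.
- jar: Closed amber jar, diameter 66, height 85 mm; a bystander, to be left alone. Origin: centre of its underside.
- tape: Roll of green masking tape lying flat, diameter 100, height 24 mm; a bystander, to be left alone. Origin: centre of its underside.
- tin: Closed aluminium tin, diameter 70, height 90 mm; a bystander, to be left alone. Origin: centre of its underside.
There are look-alikes about, which are no part of the job. Leave any blue or purple look-alike of the part that bears plaque0_mid alone.

How it is judged:
By the outcome, as a careful person would: the job done as asked, in the order asked, and still so for the second after the job is handed in, with the robot touching nothing.
Of plaque0, plaque1, plaque2, plaque3, plaque4 only 3 to 5 are there at a start; the rules pass over those that are not, and their reading is None.
At some moment in a run one of plaque0, plaque1, plaque2, plaque3, plaque4 may be knocked a few centimetres aside while the robot is not near it.
It also fails if it takes over 210 s, if anything falls off the work surface, if the arm or the gripper's body presses on something with over 40 N, if the wrist force passes 120 N, or if a joint passes its speed limit or range.

## Working session

There is one attempt and no reset: what is moved stays moved. The work goes in short steps, Python scripts to look and compute and a shell command to move; the robot and the scene stay as the last step left them, time stands still between calls to the robot, and variables do not carry over. Pictures are saved under pics/ and viewed, and the job is handed in when it is done.

```bash
mkdir -p pics; cat > h.py <<'E'
import numpy as np, cv2
from bench import get_obs, cams, ticket
def snap(name,fn=None):
    p=cams.snapshot(name)
    if fn: cv2.imwrite('pics/'+fn,p['frame'][:,:,::-1])
    return p
def ray(p,uv,z):
    K=np.array(p['intrinsics']);R=np.array(p['R']);t=np.array(p['t'])
    d=R.T@np.linalg.inv(K)@np.array([uv[0],uv[1],1.]);c=-R.T@t
    return c+d*(z-c[2])/d[2]
def proj(p,X):
    K=np.array(p['intrinsics']);c=np.array(p['R'])@np.array(X,float)+np.array(p['t']);q=K@c
    return q[:2]/q[2]
E
python3 - <<'E'
from h import *
o=get_obs()
for k,v in o.items(): print(k,np.round(v,4) )
for n in('top','scene'):
    p=snap(n,n+'0.png'); print(n,np.round(p['intrinsics'],1).tolist(),np.round(-np.array(p['R']).T@p['t'],3),np.round(p['R'],3).tolist())
    for q in('plaque0_mid','bar','key_grip','jar','tape','tin'):
        for d in cams.outline_of(p,q): print(q,round(d['conf'],2),np.round(d['centre'],1),d['region'].sum())
E
```

```text
time 0.0
joint_positions [ 1.2029  0.0879  1.3722  0.      1.6836 -0.1031]
qvel [-0.0012  0.0009  0.0015 -0.0013 -0.0009 -0.0004]
joint_torque [ 5.00000e-04 -3.40182e+01 -3.02427e+01  7.17000e-02  3.30000e-02
 -1.00000e-04]
tool_pos [0.1437 0.5303 0.2153]
ee_rot [-3.1394e+00 -2.0000e-04  2.8768e+00]
wrist_force [-0.3894  0.2927 -0.2242]
wrist_torque [ 0.0008 -0.0057 -0.0027]
width 0.094
top [[380.5, 0.0, 312.6], [0.0, 380.5, 201.9], [0.0, 0.0, 1.0]] [ 0.299 -0.025  1.153] [[-0.016, -1.0, -0.027], [-0.982, 0.02, -0.188], [0.189, 0.023, -0.982]]
plaque0_mid 0.96 [246.8 278.3] 602
plaque0_mid 0.77 [356.9 265.4] 648
plaque0_mid 0.57 [300.2 228.7] 503
bar 0.63 [306.5 144.3] 831
key_grip 0.55 [192.2 221.6] 156
jar 0.87 [184.1 158.3] 509
jar 0.19 [319.  161.1] 6324
tape 0.96 [452.7 219.6] 471
tin 0.92 [450.6 162.9] 669
scene [[416.6, 0.0, 320.6], [0.0, 416.6, 204.0], [0.0, 0.0, 1.0]] [0.855 0.452 1.022] [[-0.792, 0.61, -0.015], [0.519, 0.661, -0.542], [-0.321, -0.437, -0.84]]
plaque0_mid 0.94 [347.4 163.7] 482
plaque0_mid 0.92 [347.8 225.1] 615
plaque0_mid 0.78 [430.6 234.8] 700
plaque0_mid 0.5 [288.4 255.7] 8140
bar 0.73 [276.  271.3] 1035
key_grip 0.79 [433.8 296.4] 269
jar 0.84 [383.2 384.8] 972
tape 0.69 [249.9 126.7] 497
tin 0.63 [213.2 154.9] 771
```

View pics/top0.png

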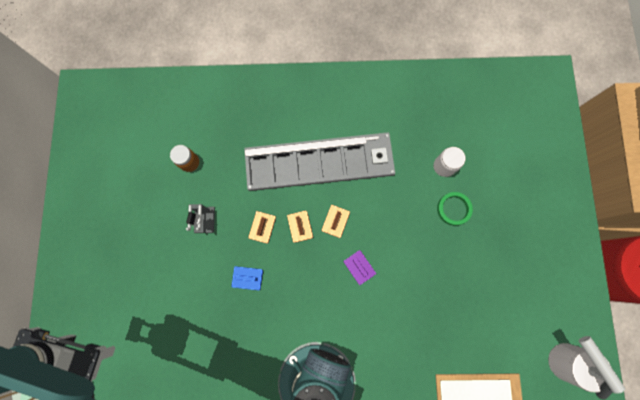

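View pics/scene0.png

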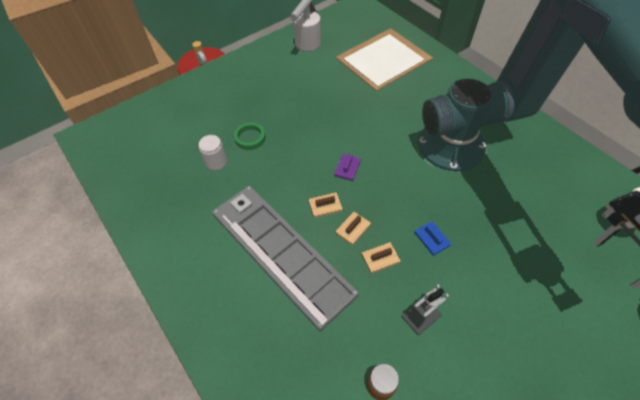

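```bash
cat >> h.py <<'E'
def warp(p,x0,x1,y0,y1,z,s):
    # image: rows = x decreasing (up=+x), cols = y decreasing (left=+y); s px per m
    W=int((y1-y0)*s);H=int((x1-x0)*s)
    pts=[(x1,y1),(x1,y0),(x0,y0),(x0,y1)]
    src=np.float32([proj(p,(a,b,z)) for a,b in pts])
    dst=np.float32([(0,0),(W,0),(W,H),(0,H)])
    return cv2.warpPerspective(p['frame'],cv2.getPerspectiveTransform(src,dst),(W,H),flags=cv2.INTER_CUBIC)
E
python3 - <<'E'
from h import *
P={n:snap(n) for n in('top','scene')}
# extents
for uv in[(246,160),(392,140),(394,175),(250,190)]: print(ray(P['top'],uv,.025).round(3))
for n,p in P.items():
    hsv=cv2.cvtColor(p['frame'],cv2.COLOR_RGB2HSV)
    m=((hsv[...,0]>8)&(hsv[...,0]<25)&(hsv[...,1]>60)&(hsv[...,2]>150)).astype(np.uint8)
    k,l,st,c=cv2.connectedComponentsWithStats(cv2.morphologyEx(m,cv2.MORPH_CLOSE,np.ones((5,5))))
    for i in range(1,k):
        if 200<st[i,4]<1500:
            cn=cv2.findContours((l==i).astype(np.uint8),0,2)[0][0].reshape(-1,2)
            w=np.array([ray(p,u,.014)[:2] for u in cn])
            r=cv2.minAreaRect((w*1000).astype(np.float32)); print(n,st[i],np.round(r[0],1),np.round(r[1],1),round(r[2],1))
E
```

```text
[0.652 0.207 0.025]
[ 0.706 -0.247  0.025]
[ 0.594 -0.247  0.025]
[0.557 0.193 0.025]
top [322 205  28  33 579] [458.4 -65.4] [61.5 86.3] 67.9
top [249 211  27  32 556] [444.6 157.4] [62.4 85.9] 73.5
top [287 211  26  31 578] [444.7  42.5] [85.5 62. ] 13.0
top [436 374  86  26 760] [ -10.  -446.3] [228.9  64.3] 89.6
scene [  3   0  65  19 652] [  838.7 -1602.9] [128.9 279.4] 51.0
scene [338  29  94  60 750] [-110.7 -442.4] [224.1 274.8] 90.0
scene [  42   31  132   80 1294] [  719.3 -1041.9] [273.6 406.2] 88.2
scene [309 193  33  23 394] [460.2 -65.5] [61.9 84.2] 68.5
scene [336 212  34  32 462] [446.1  42.7] [85.5 61. ] 12.4
scene [362 242  38  30 533] [445.5 157.6] [61.7 84.5] 74.0
```

```bash
python3 - <<'E'
from h import *
P={n:snap(n) for n in('top','scene')}
a=[warp(P[n],.52,.76,-.28,.25,.025,1400) for n in P]
cv2.imwrite('pics/case.png',cv2.resize(np.vstack(a),(0,0),fx=.85,fy=.85)[:,:,::-1])
print(a[0].shape)
a=[warp(P[n],.36,.52,.24,.40,z,1600) for z in (.1,.137) for n in P]
cv2.imwrite('pics/key.png',np.vstack([np.hstack(a[:2]),np.hstack(a[2:])])[:,:,::-1])
E
```

```text
(336, 742, 3)
```

View pics/case.png

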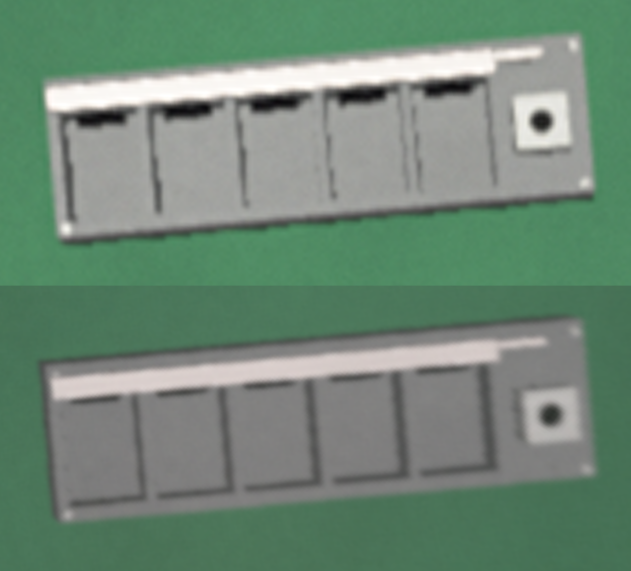

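View pics/key.png

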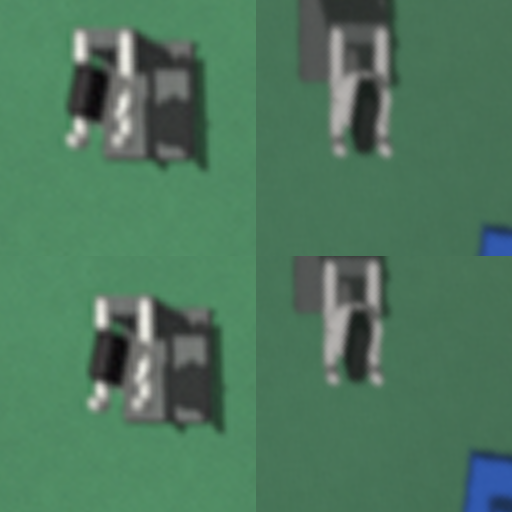

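```bash
cat > ov.py <<'E'
from h import *
import sys
cx,cy,yaw,pcx,pcy,lx,ly=[float(a) for a in sys.argv[1:8]]; fn=sys.argv[8]
def C(x,y,z):
    c,s=np.cos(np.radians(yaw)),np.sin(np.radians(yaw)); return (cx+(c*x-s*y)/1000,cy+(s*x+c*y)/1000,z/1000)
out=[]
for n,(u0,v0,u1,v1),f in(('top',(238,125,402,200),4.8),('scene',(205,180,365,330),3.6)):
    p=snap(n); im=cv2.resize(p['frame'][v0:v1,u0:u1],(0,0),fx=f,fy=f,interpolation=cv2.INTER_CUBIC)[:,:,::-1].copy()
    def poly(pts,col):
        q=np.array([(proj(p,C(*a))-[u0,v0]+.5)*f-.5 for a in pts]); cv2.polylines(im,[np.round(q*8).astype(int)],True,col,1,cv2.LINE_AA,3)
    def rect(x,y,w,h,z,col): poly([(x-w/2,y-h/2,z),(x+w/2,y-h/2,z),(x+w/2,y+h/2,z),(x-w/2,y+h/2,z)],col)
    rect(0,0,133,453,25,(0,0,255))
    for i in range(5): rect(pcx,pcy+74*(i-2),91,65,25,(255,0,0))
    for i in range(5): rect(pcx,pcy+74*(i-2),91,65,8,(255,255,0))
    rect(lx,ly,44,44,40,(0,255,255)); a=np.linspace(0,6.28,20); poly([(lx+9.5*np.cos(t),ly+9.5*np.sin(t),40) for t in a],(0,255,0))
    cv2.imwrite('pics/%s_%s.png'%(fn,n),im)
print(C(pcx,pcy,8),C(lx,ly,40))
E
python3 ov.py .646 -.0185 4.9 -5 26 -5 -190 ov1
```

```text
(np.float64(0.638797433517474), np.float64(0.006977893085276729), 0.008) (np.float64(0.6572474889151453), np.float64(-0.20823269089195906), 0.04)
```

View pics/ov1_top.png

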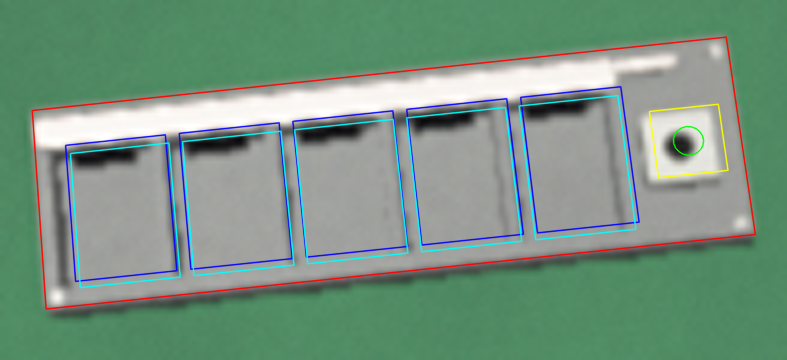

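View pics/ov1_scene.png

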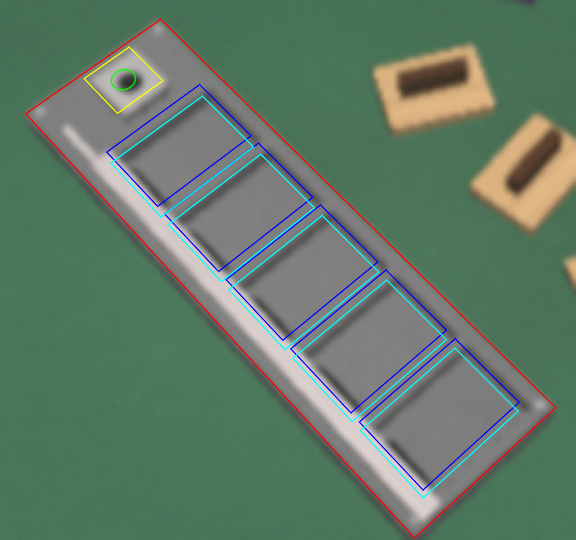

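```bash
sed -i 's/interpolation=cv2.INTER_CUBIC)\[:,:,::-1\].copy()/interpolation=cv2.INTER_CUBIC)[:,:,::-1].copy(); im=np.clip((im.astype(float)-60)*1.6,0,255).astype(np.uint8)/' ov.py
python3 ov.py .646 -.0185 4.9 -7 34 -7 -186 ov2
```

```text
(np.float64(0.6361214075399931), np.float64(0.014777821608529255), 0.008) (np.float64(0.6549131306302141), np.float64(-0.20441814355347013), 0.04)
```

View pics/ov2_top.png

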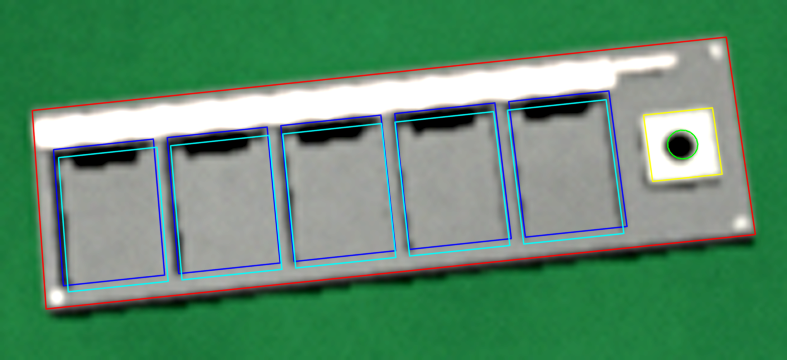

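View pics/ov2_scene.png

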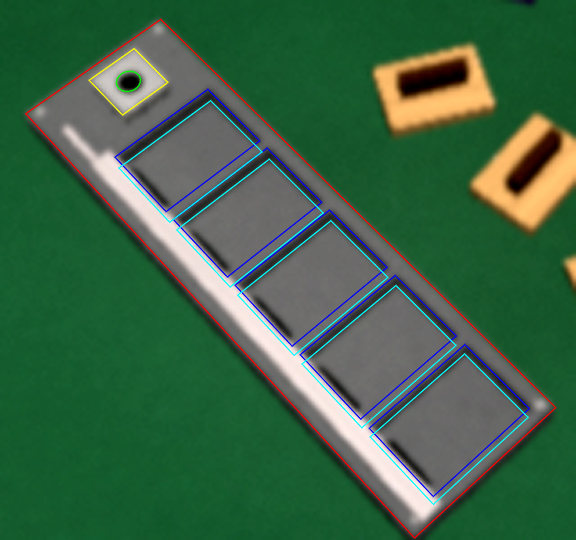

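```bash
cat > ovk.py <<'E'
from h import *
import sys
hx,hy,hyaw,kyaw=[float(a) for a in sys.argv[1:5]]; fn=sys.argv[5]
kx,ky,kz=[float(a) for a in sys.argv[6:9]] if len(sys.argv)>8 else (hx,hy,.123)
out=[]
def C(x,y,z,ox,oy,yaw):
    c,s=np.cos(np.radians(yaw)),np.sin(np.radians(yaw)); return (ox+(c*x-s*y)/1000,oy+(s*x+c*y)/1000,z/1000)
f=9
for n in('top','scene'):
    p=snap(n); u,v=proj(p,(kx,ky,.11)).astype(int); u0,v0=u-20,v-27
    im=cv2.resize(p['frame'][v0:v0+55,u0:u0+40],(0,0),fx=f,fy=f,interpolation=cv2.INTER_CUBIC)[:,:,::-1].copy()
    im=np.clip(im.astype(float)*1.3,0,255).astype(np.uint8)
    def poly(pts,col):
        q=np.array([(proj(p,a)-[u0,v0]+.5)*f-.5 for a in pts]); cv2.polylines(im,[np.round(q*8).astype(int)],True,col,1,cv2.LINE_AA,3)
    def rect(x,y,w,h,z,o,col): poly([C(x+a*w/2,y+b*h/2,z,*o) for a,b in((-1,-1),(1,-1),(1,1),(-1,1))],col)
    H=(hx,hy,hyaw);K=(kx,ky,kyaw)
    for sgn in(-1,1): rect(2,sgn*14,64,8,100,H,(0,0,255))
    rect(0,0,34,12,kz*1000+18,K,(0,255,255));rect(0,0,34,12,kz*1000-18,K,(0,255,0))
    out.append(im)
cv2.imwrite('pics/%s.png'%fn,np.hstack(out))
E
python3 ovk.py .46 .336 -2 -14 k1
```

```text
(no output)
```

View pics/k1.png

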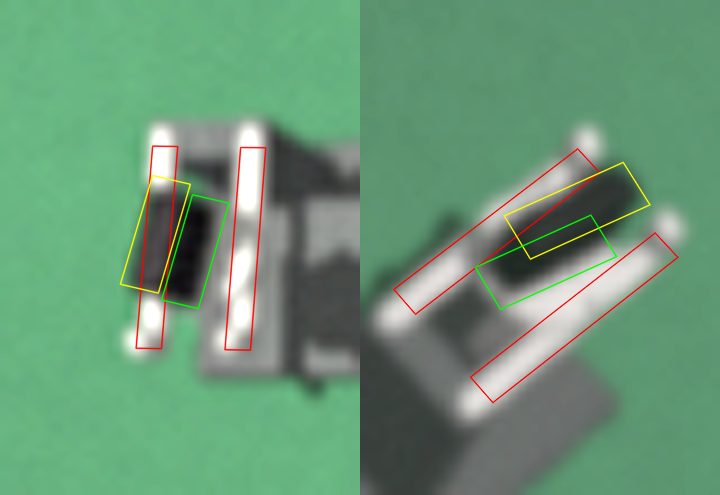

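```bash
cat > rem.py <<'E'
from h import *
import sys
def main(x,y,z,yaw):
    o=get_obs(); p=np.array(o['tool_pos']); w=o['ee_rot'][2]
    d=np.array([x,y,z])-p
    dy=(yaw-np.degrees(w)+180)%360-180
    print('rem from here: tx %.2f ty %.2f tz %.2f cm twist %.1f'%(100*(d[0]*np.cos(w)+d[1]*np.sin(w)),100*(d[0]*np.sin(w)-d[1]*np.cos(w)),-100*d[2],-dy),'| t %.2f F'%o['time'],np.round(o['wrist_force'],1),'w %.4f'%o['width'],'pos',p.round(4),'rot',np.degrees(o['ee_rot']).round(1))
main(*[float(a) for a in sys.argv[1:5]])
E
python3 rem.py .445 .1575 .12 163.8; python3 rem.py .6 .1 .12 184.9
```

```text
rem from here: tx -38.83 ty -28.15 tz 9.65 cm twist 1.0 | t 1.20 F [ 0.1 -1.2  0.1] w 0.0943 pos [0.1439 0.5309 0.2165] rot [180.   -0.  164.8]
rem from here: tx -55.29 ty -29.65 tz 9.65 cm twist -20.1 | t 1.20 F [ 0.1 -1.2  0.1] w 0.0943 pos [0.1439 0.5309 0.2165] rot [180.   -0.  164.8]
```

```bash
python3 -m crank '[{"tx":-3.9,"ty":-2.8,"grip":0.5},{"tx":-3.9,"ty":-2.8},{"tx":-3.9,"ty":-2.8},{"tx":-3.9,"ty":-2.8},{"tx":-3.9,"ty":-2.8},{"tx":-3.9,"ty":-2.8},{"tx":-3.9,"ty":-2.8},{"tx":-3.9,"ty":-2.8},{"tx":-3.8,"ty":-2.8},{"tx":-3.8,"ty":-2.8,"twist":1},{"tz":2},{"tz":2}]'; python3 rem.py .445 .1575 .08 163.8
python3 - <<'E'
from h import *
for n in('top','scene'): snap(n,'a_%s.png'%n)
E
```

```text
rem from here: tx -38.83 ty -28.15 tz 13.65 cm twist 1.0 | t 1.20 F [ 0.1 -1.2  0.1] w 0.0943 pos [0.1439 0.5309 0.2165] rot [180.   -0.  164.8]invalid input at $[0]: expected keys tx, ty, tz, twist, grip
```

View pics/a_scene.png

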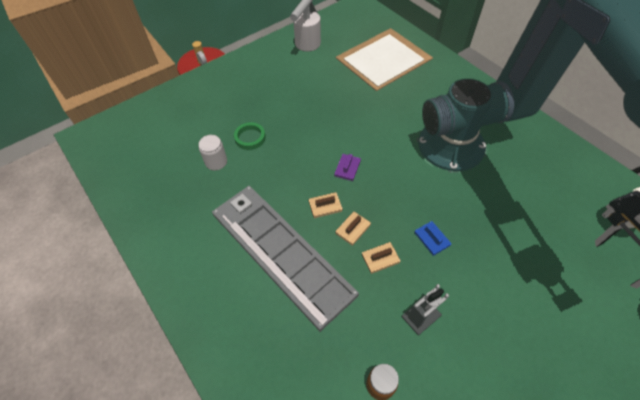

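View pics/a_top.png

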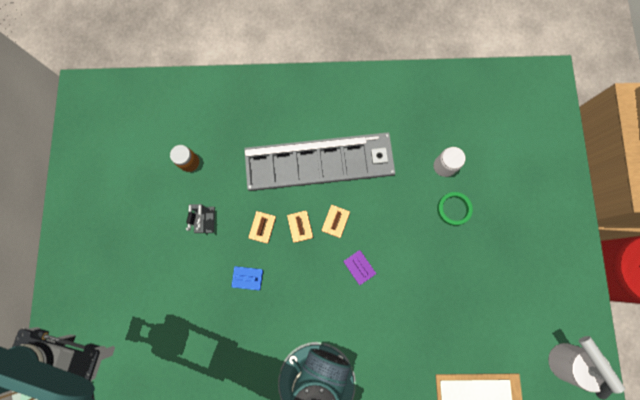

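All five keys are needed in every row; the pictures are unchanged: plaques at (262,227), (300,227), (336,221) in the top view.

```bash
python3 -m crank '[{"tx":-3.9,"ty":-2.8,"tz":0,"twist":0,"grip":0.5},{"tx":-3.9,"ty":-2.8,"tz":0,"twist":0,"grip":0.5},{"tx":-3.9,"ty":-2.8,"tz":0,"twist":0,"grip":0.5},{"tx":-3.9,"ty":-2.8,"tz":0,"twist":0,"grip":0.5},{"tx":-3.9,"ty":-2.8,"tz":0,"twist":0,"grip":0.5},{"tx":-3.9,"ty":-2.8,"tz":0,"twist":0,"grip":0.5},{"tx":-3.9,"ty":-2.8,"tz":0,"twist":0,"grip":0.5},{"tx":-3.9,"ty":-2.8,"tz":0,"twist":0,"grip":0.5},{"tx":-3.8,"ty":-2.8,"tz":0,"twist":0,"grip":0.5},{"tx":-3.8,"ty":-2.9,"tz":0,"twist":1,"grip":0.5},{"tx":0,"ty":0,"tz":2,"twist":0,"grip":0.5},{"tx":0,"ty":0,"tz":2,"twist":0,"grip":0.5}]'; python3 rem.py .445 .1575 .08 163.8
python3 - <<'E'
from h import *
for n in('top','scene'): snap(n,'b_%s.png'%n)
E
```

```text
time: 2.8
tool_pos: [0.4455, 0.1573, 0.1762]
ee_rot: [3.141, 0.001, 2.857]
wrist_force: [0.7, -0.6, 0.3]
width: 0.0468
rem from here: tx 0.06 ty 0.00 tz 9.62 cm twist -0.1 | t 2.80 F [ 0.7 -0.6  0.3] w 0.0468 pos [0.4455 0.1573 0.1762] rot [180.    0.  163.7]
```

View pics/b_scene.png

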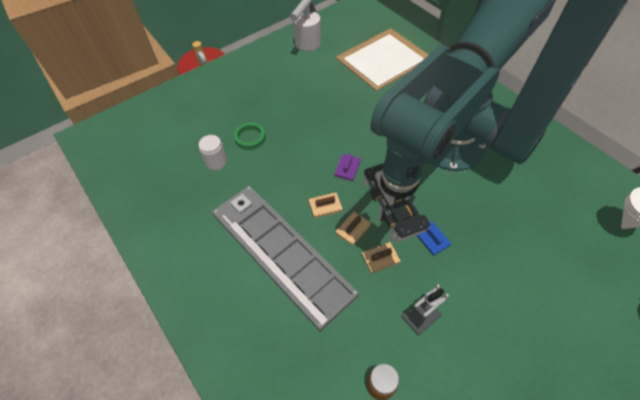

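```bash
python3 -m crank '[{"tx":0,"ty":0,"tz":4,"twist":0,"grip":0.5},{"tx":0,"ty":0,"tz":4,"twist":0,"grip":0.5},{"tx":0,"ty":0,"tz":3.5,"twist":0,"grip":0.5},{"tx":0,"ty":0,"tz":2,"twist":0,"grip":0.5},{"tx":0,"ty":0,"tz":1.4,"twist":0,"grip":0.5},{"tx":0,"ty":0,"tz":0,"twist":0,"grip":0.5}]'; python3 rem.py .445 .1575 .027 163.8
```

```text
time: 3.65
tool_pos: [0.4446, 0.1582, 0.0272]
ee_rot: [-3.141, -0.001, 2.86]
wrist_force: [0.4, -0.1, 0.2]
width: 0.0467
rem from here: tx -0.05 ty -0.05 tz 0.02 cm twist 0.0 | t 3.65 F [ 0.4 -0.1  0.2] w 0.0467 pos [0.4446 0.1582 0.0272] rot [-1.800e+02 -1.000e-01  1.638e+02]
```

```bash
python3 -m crank '[{"tx":0,"ty":0,"tz":0,"twist":0,"grip":0},{"tx":0,"ty":0,"tz":0,"twist":0,"grip":0},{"tx":0,"ty":0,"tz":0,"twist":0,"grip":0},{"tx":0,"ty":0,"tz":-3,"twist":0,"grip":0},{"tx":0,"ty":0,"tz":-4,"twist":0,"grip":0},{"tx":0,"ty":0,"tz":0,"twist":0,"grip":0}]'; python3 rem.py .6235 .1622 .097 184.9
```

```text
time: 4.4
tool_pos: [0.4476, 0.1587, 0.1014]
ee_rot: [3.137, 0.007, 2.859]
wrist_force: [0.0, -0.2, -0.9]
width: 0.0007
rem from here: tx -16.80 ty 5.23 tz 0.44 cm twist -21.1 | t 4.40 F [ 0.  -0.2 -0.9] w 0.0007 pos [0.4476 0.1587 0.1014] rot [179.8   0.4 163.8]
```

```bash
python3 - <<'E'
from h import *
for n in('top','scene'): snap(n,'c_%s.png'%n)
E
```

```text
(no output)
```

View pics/c_scene.png

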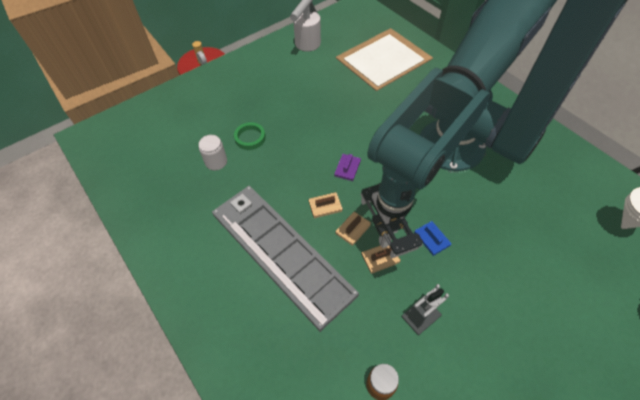

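View pics/c_top.png

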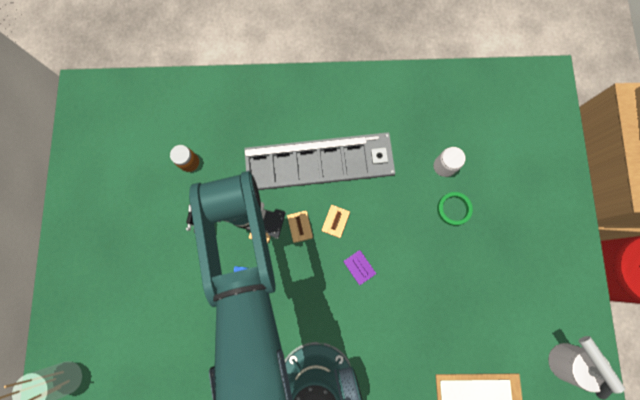

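```bash
cat > pl.py <<'E'
from h import *
for n in('top','scene'):
    p=snap(n)
    hsv=cv2.cvtColor(p['frame'],cv2.COLOR_RGB2HSV)
    m=((hsv[...,0]>8)&(hsv[...,0]<25)&(hsv[...,1]>60)&(hsv[...,2]>90)).astype(np.uint8)
    k,l,st,c=cv2.connectedComponentsWithStats(cv2.morphologyEx(m,cv2.MORPH_CLOSE,np.ones((5,5))))
    for i in range(1,k):
        if 150<st[i,4]<1500:
            cn=cv2.findContours((l==i).astype(np.uint8),0,2)[0][0].reshape(-1,2)
            w=np.array([ray(p,u,.014)[:2] for u in cn])
            r=cv2.minAreaRect((w*1000).astype(np.float32)); a=r[2] if r[1][0]>r[1][1] else r[2]-90
            if .25<w[:,0].mean()<.75 and abs(w[:,1].mean())<.4: print(n,st[i],np.round(r[0],1),np.round(r[1],1),round(a,1))
E
python3 pl.py
python3 -m crank '[{"tx":0,"ty":0,"tz":0,"twist":0,"grip":0.4},{"tx":0,"ty":0,"tz":0,"twist":0,"grip":0.4},{"tx":0,"ty":0,"tz":0,"twist":0,"grip":0.4},{"tx":0,"ty":0,"tz":0,"twist":0,"grip":0.4}]'; python3 rem.py .445 .1575 .027 163.8;  python3 pl.py
python3 - <<'E'
from h import *
p=snap('scene'); cv2.imwrite('pics/d.png',cv2.resize(p['frame'][190:290,310:450],(0,0),fx=5,fy=5,interpolation=2)[:,:,::-1])
E
```

```text
top [322 205  28  33 585] [458.3 -65.8] [62.2 86.3] -22.1
top [288 211  25  31 571] [444.4  42.4] [86.7 60.8] 12.2
scene [309 193  33  24 570] [461.4 -63.8] [65.9 85.2] -21.5
scene [336 212  34  33 475] [447.6  44.2] [87.4 62.1] 12.5
scene [362 246  38  27 499] [447.3 157.4] [64.8 86.1] -16.2
time: 5.1
tool_pos: [0.4448, 0.1581, 0.0973]
ee_rot: [-3.142, -0.0, 2.859]
wrist_force: [-0.1, 1.1, 0.2]
width: 0.0363
rem from here: tx -0.03 ty -0.05 tz 7.03 cm twist 0.0 | t 5.10 F [-0.1  1.1  0.2] w 0.0363 pos [0.4448 0.1581 0.0973] rot [-180.    -0.   163.8]
top [322 205  28  33 585] [458.3 -65.8] [62.2 86.3] -22.1
top [287 211  26  31 568] [444.3  42.5] [86.3 60.6] 13.1
scene [309 193  33  24 568] [461.4 -63.8] [65.9 85.2] -21.5
scene [336 213  34  32 472] [447.6  44.1] [87.5 61.8] 12.4
scene [362 238  38  35 501] [444.  152.6] [76.2 89.6] -15.9
```

View pics/d.png

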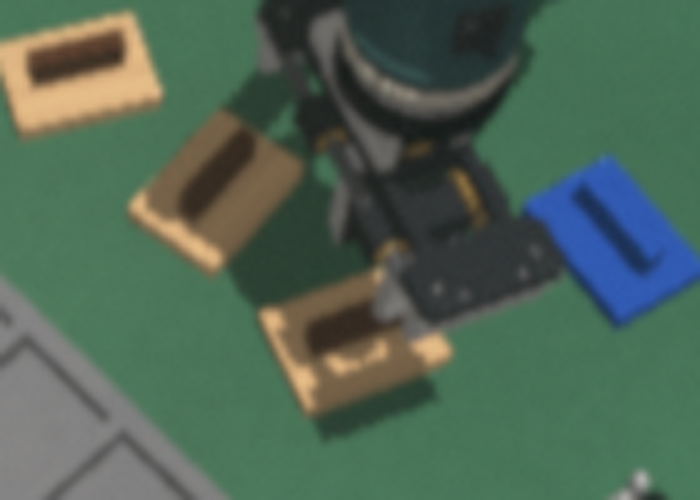

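```bash
python3 -m crank '[{"tx":0,"ty":-0.05,"tz":3.5,"twist":0,"grip":0.4},{"tx":0,"ty":0,"tz":2.5,"twist":0,"grip":0.4},{"tx":0,"ty":0,"tz":1,"twist":0,"grip":0.4},{"tx":0,"ty":0,"tz":0,"twist":0,"grip":0.4},{"tx":0,"ty":0,"tz":0,"twist":0,"grip":0},{"tx":0,"ty":0,"tz":0,"twist":0,"grip":0},{"tx":0,"ty":0,"tz":0,"twist":0,"grip":0},{"tx":0,"ty":0,"tz":0,"twist":0,"grip":0},{"tx":0,"ty":0,"tz":0,"twist":0,"grip":0},{"tx":0,"ty":0,"tz":0,"twist":0,"grip":0}]'; python3 rem.py .445 .1575 .027 163.8
```

```text
time: 6.5
tool_pos: [0.4452, 0.1577, 0.0282]
ee_rot: [3.141, 0.001, 2.859]
wrist_force: [-0.5, -1.0, 5.1]
width: 0.0117
rem from here: tx 0.01 ty -0.03 tz 0.12 cm twist 0.0 | t 6.50 F [-0.5 -1.   5.1] w 0.0117 pos [0.4452 0.1577 0.0282] rot [1.800e+02 1.000e-01 1.638e+02]
```

```bash
python3 -m crank '[{"tx":0,"ty":0,"tz":-3,"twist":0,"grip":0},{"tx":0,"ty":0,"tz":-4,"twist":0,"grip":0},{"tx":-2.8,"ty":0.9,"tz":0,"twist":-7,"grip":0},{"tx":-3,"ty":0.5,"tz":0,"twist":-7,"grip":0},{"tx":-3,"ty":0.5,"tz":0,"twist":-7.1,"grip":0},{"tx":-3,"ty":0,"tz":0,"twist":0,"grip":0},{"tx":0,"ty":0,"tz":0,"twist":0,"grip":0}]'; python3 rem.py .6235 .1622 .06 184.9
```

```text
time: 7.38
tool_pos: [0.5652, 0.1649, 0.0959]
ee_rot: [-3.142, -0.002, -3.056]
wrist_force: [-0.6, 0.7, -0.9]
width: 0.0119
rem from here: tx -5.78 ty -0.76 tz 3.59 cm twist -0.0 | t 7.38 F [-0.6  0.7 -0.9] w 0.0119 pos [0.5652 0.1649 0.0959] rot [-1.800e+02 -1.000e-01 -1.751e+02]
```

```bash
python3 -m crank '[{"tx":-2.9,"ty":-0.4,"tz":0,"twist":0,"grip":0},{"tx":-2.9,"ty":-0.4,"tz":0,"twist":0,"grip":0},{"tx":0,"ty":0,"tz":2,"twist":0,"grip":0},{"tx":0,"ty":0,"tz":1.4,"twist":0,"grip":0},{"tx":0,"ty":0,"tz":0,"twist":0,"grip":0}]'; python3 rem.py .6235 .1622 .0365 184.9
python3 ov.py .646 -.0185 4.9 -7 34 -7 -186 e
```

```text
time: 8.0
tool_pos: [0.6199, 0.1619, 0.0603]
ee_rot: [-3.141, -0.007, -3.055]
wrist_force: [0.3, -0.4, -1.2]
width: 0.0117
rem from here: tx -0.36 ty -0.01 tz 2.38 cm twist 0.1 | t 8.00 F [ 0.3 -0.4 -1.2] w 0.0117 pos [0.6199 0.1619 0.0603] rot [-180.    -0.4 -175. ]
(np.float64(0.6361214075399931), np.float64(0.014777821608529255), 0.008) (np.float64(0.6549131306302141), np.float64(-0.20441814355347013), 0.04)
```

View pics/e_scene.png

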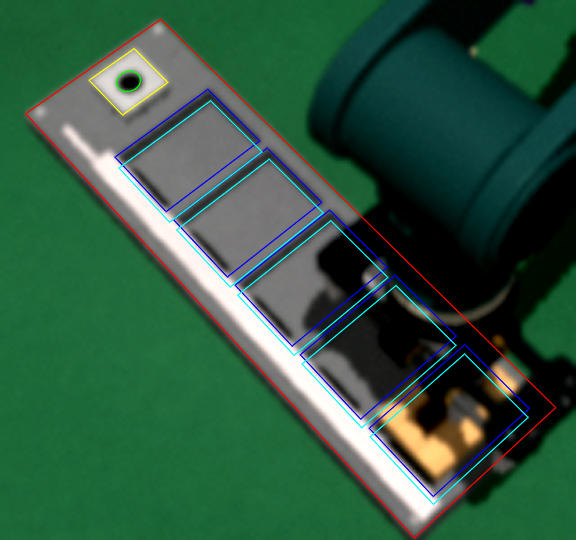

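```bash
python3 -m crank '[{"tx":-0.1,"ty":0,"tz":0.5,"twist":0,"grip":0},{"tx":0,"ty":0,"tz":0.5,"twist":0,"grip":0},{"tx":0,"ty":0,"tz":0,"twist":0,"grip":0}]'; python3 rem.py .6235 .1622 .0365 184.9
python3 -m crank '[{"tx":0,"ty":0,"tz":0.4,"twist":0,"grip":0},{"tx":0,"ty":0,"tz":0,"twist":0,"grip":0}]'; python3 rem.py .6235 .1622 .0365 184.9
```

```text
time: 8.48
tool_pos: [0.6237, 0.1621, 0.0529]
ee_rot: [3.142, -0.001, -3.056]
wrist_force: [0.1, 0.4, -0.8]
width: 0.0117
rem from here: tx 0.02 ty 0.01 tz 1.64 cm twist 0.0 | t 8.47 F [ 0.1  0.4 -0.8] w 0.0117 pos [0.6237 0.1621 0.0529] rot [ 1.800e+02 -1.000e-01 -1.751e+02]
time: 8.72
tool_pos: [0.6237, 0.1621, 0.0492]
ee_rot: [3.142, -0.001, -3.056]
wrist_force: [-0.3, -0.4, -0.4]
width: 0.012
rem from here: tx 0.02 ty 0.01 tz 1.27 cm twist 0.0 | t 8.72 F [-0.3 -0.4 -0.4] w 0.0120 pos [0.6237 0.1621 0.0492] rot [ 1.800e+02 -1.000e-01 -1.751e+02]
```

```bash
python3 -m crank '[{"tx":0,"ty":0,"tz":0.3,"twist":0,"grip":0},{"tx":0,"ty":0,"tz":0.2,"twist":0,"grip":0},{"tx":0,"ty":0,"tz":0,"twist":0,"grip":0}]'
python3 -m crank '[{"tx":0,"ty":0,"tz":0.3,"twist":0,"grip":0},{"tx":0,"ty":0,"tz":0,"twist":0,"grip":0}]'
python3 -m crank '[{"tx":0,"ty":0,"tz":0.2,"twist":0,"grip":0},{"tx":0,"ty":0,"tz":0,"twist":0,"grip":0}]'; python3 rem.py .6235 .1622 .0365 184.9
```

```text
time: 9.1
tool_pos: [0.6238, 0.1622, 0.0444]
ee_rot: [3.141, -0.001, -3.056]
wrist_force: [-1.1, -0.3, 1.2]
width: 0.0114
time: 9.35
tool_pos: [0.6238, 0.1622, 0.0413]
ee_rot: [3.141, -0.001, -3.056]
wrist_force: [-1.2, -0.7, 1.7]
width: 0.0118
time: 9.6
tool_pos: [0.6234, 0.1621, 0.0387]
ee_rot: [-3.142, -0.002, -3.056]
wrist_force: [-2.2, -0.0, 0.4]
width: 0.0118
rem from here: tx -0.01 ty 0.01 tz 0.22 cm twist 0.0 | t 9.60 F [-2.2 -0.   0.4] w 0.0118 pos [0.6234 0.1621 0.0387] rot [-1.800e+02 -1.000e-01 -1.751e+02]
```

```bash
python3 -m crank '[{"tx":0,"ty":0,"tz":0.2,"twist":0,"grip":0},{"tx":0,"ty":0,"tz":0,"twist":0,"grip":0}]'
python3 -m crank '[{"tx":0,"ty":0,"tz":0.1,"twist":0,"grip":0},{"tx":0,"ty":0,"tz":0,"twist":0,"grip":0}]'
python3 -m crank '[{"tx":0,"ty":0,"tz":0.1,"twist":0,"grip":0},{"tx":0,"ty":0,"tz":0,"twist":0,"grip":0}]'; python3 rem.py .6235 .1622 .0365 184.9
```

```text
time: 9.85
tool_pos: [0.6234, 0.162, 0.0365]
ee_rot: [-3.142, -0.002, -3.056]
wrist_force: [-2.4, -0.2, -1.3]
width: 0.012
time: 10.1
tool_pos: [0.6239, 0.1621, 0.0363]
ee_rot: [3.142, -0.0, -3.056]
wrist_force: [-2.5, -0.5, 0.6]
width: 0.0122
time: 10.35
tool_pos: [0.6242, 0.1621, 0.0362]
ee_rot: [3.142, 0.001, -3.056]
wrist_force: [-4.9, -0.7, 4.2]
width: 0.0119
rem from here: tx 0.07 ty 0.01 tz -0.03 cm twist 0.0 | t 10.35 F [-4.9 -0.7  4.2] w 0.0119 pos [0.6242 0.1621 0.0362] rot [ 180.     0.  -175.1]
```

```bash
python3 -m crank '[{"tx":0,"ty":0,"tz":0.1,"twist":0,"grip":0},{"tx":0,"ty":0,"tz":0,"twist":0,"grip":0}]'
python3 -m crank '[{"tx":0,"ty":0,"tz":-0.1,"twist":0,"grip":0.35},{"tx":0,"ty":0,"tz":0,"twist":0,"grip":0.35},{"tx":0,"ty":0,"tz":0,"twist":0,"grip":0.35},{"tx":0,"ty":0,"tz":0,"twist":0,"grip":0.35},{"tx":0,"ty":0,"tz":-2,"twist":0,"grip":0.35},{"tx":0,"ty":0,"tz":-1.5,"twist":0,"grip":0.35},{"tx":0,"ty":0,"tz":-1,"twist":0,"grip":0},{"tx":0,"ty":0,"tz":0,"twist":0,"grip":0},{"tx":0,"ty":0,"tz":0,"twist":0,"grip":0},{"tx":0,"ty":0,"tz":0,"twist":0,"grip":0},{"tx":0,"ty":0,"tz":0,"twist":0,"grip":0}]'; python3 rem.py .6235 .1622 .057 184.9
python3 ov.py .646 -.0185 4.9 -7 34 -7 -186 f
```

```text
time: 10.6
tool_pos: [0.6242, 0.1621, 0.0362]
ee_rot: [-3.142, 0.001, -3.056]
wrist_force: [-7.0, -1.3, 7.8]
width: 0.0118
time: 11.98
tool_pos: [0.6237, 0.1621, 0.0798]
ee_rot: [-3.142, -0.001, -3.056]
wrist_force: [-0.1, 0.6, 0.6]
width: 0.0006
rem from here: tx 0.02 ty 0.01 tz 2.28 cm twist 0.0 | t 11.97 F [-0.1  0.6  0.6] w 0.0006 pos [0.6237 0.1621 0.0798] rot [-1.800e+02 -1.000e-01 -1.751e+02]
(np.float64(0.6361214075399931), np.float64(0.014777821608529255), 0.008) (np.float64(0.6549131306302141), np.float64(-0.20441814355347013), 0.04)
```

View pics/f_scene.png

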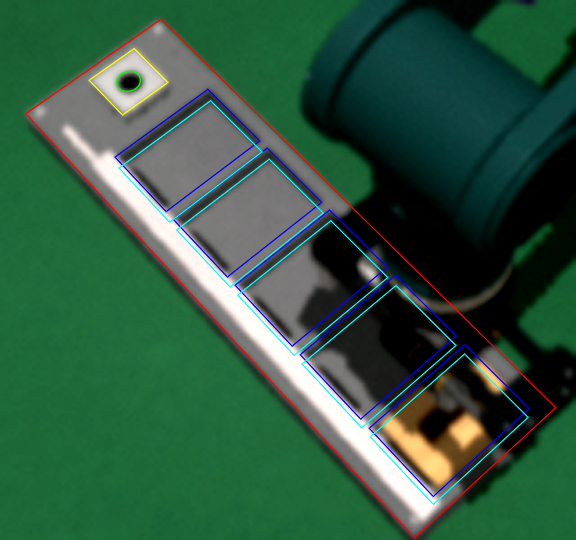

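Press with closed fingers on the batten.

```bash
python3 -m crank '[{"tx":0,"ty":0,"tz":1,"twist":0,"grip":0},{"tx":0,"ty":0,"tz":0.9,"twist":0,"grip":0},{"tx":0,"ty":0,"tz":0,"twist":0,"grip":0}]'
python3 -m crank '[{"tx":0,"ty":0,"tz":0.2,"twist":0,"grip":0},{"tx":0,"ty":0,"tz":0.1,"twist":0,"grip":0},{"tx":0,"ty":0,"tz":0,"twist":0,"grip":0}]'
python3 -m crank '[{"tx":0,"ty":0,"tz":0.2,"twist":0,"grip":0},{"tx":0,"ty":0,"tz":0,"twist":0,"grip":0}]'
```

```text
time: 12.45
tool_pos: [0.623, 0.1619, 0.0596]
ee_rot: [-3.141, -0.003, -3.056]
wrist_force: [0.3, -0.7, -0.3]
width: 0.0007
time: 12.82
tool_pos: [0.6242, 0.1622, 0.0587]
ee_rot: [3.141, 0.0, -3.056]
wrist_force: [-0.5, -0.4, 0.2]
width: 0.0003
time: 13.08
tool_pos: [0.6244, 0.1622, 0.0573]
ee_rot: [3.141, 0.001, -3.056]
wrist_force: [-0.8, 0.5, 3.3]
width: 0.0005
```

```bash
python3 -m crank '[{"tx":0,"ty":0,"tz":0.2,"twist":0,"grip":0},{"tx":0,"ty":0,"tz":0,"twist":0,"grip":0}]'
python3 -m crank '[{"tx":0,"ty":0,"tz":0.1,"twist":0,"grip":0},{"tx":0,"ty":0,"tz":0,"twist":0,"grip":0}]'
```

```text
time: 13.32
tool_pos: [0.6245, 0.1623, 0.0573]
ee_rot: [3.141, 0.002, -3.055]
wrist_force: [-4.0, -0.7, 9.8]
width: 0.0005
time: 13.58
tool_pos: [0.6245, 0.1622, 0.0572]
ee_rot: [3.141, 0.002, -3.055]
wrist_force: [-4.4, -0.8, 12.7]
width: 0.0002
```

```bash
python3 -m crank '[{"tx":0,"ty":0,"tz":-1,"twist":0,"grip":0},{"tx":0,"ty":0,"tz":-4,"twist":0,"grip":0.4},{"tx":3,"ty":2,"tz":-1,"twist":-4,"grip":0.4},{"tx":3,"ty":2.5,"tz":0,"twist":-4,"grip":0.4},{"tx":3,"ty":2.5,"tz":0,"twist":0,"grip":0.4},{"tx":0,"ty":0,"tz":0,"twist":0,"grip":0.4},{"tx":0,"ty":0,"tz":0,"twist":0,"grip":0.4}]'; python3 pl.py;python3 rem.py .4455 .0427 .11 192.7
python3 ov.py .646 -.0185 4.9 -7 34 -7 -186 g
```

```text
time: 14.45
tool_pos: [0.5246, 0.217, 0.1135]
ee_rot: [-3.141, 0.001, -2.916]
wrist_force: [0.6, 0.3, 0.5]
width: 0.0381
top [250 156  22  28 404] [622.4 163.2] [88.3 61.6] 4.9
top [322 205  28  33 584] [458.3 -65.8] [62.2 86.3] -22.1
top [288 211  25  31 570] [444.5  42. ] [86.3 61.1] 13.1
scene [309 193  33  24 570] [461.4 -63.8] [65.9 85.2] -21.5
scene [336 212  34  25 242] [447.9  42.6] [88.8 60.4] 10.4
scene [311 277  40  39 852] [617.9 159.6] [88.3 63.9] 5.0
rem from here: tx 11.63 ty -15.19 tz 0.34 cm twist 0.2 | t 14.55 F [ 0.1 -0.9 -0.2] w 0.0378 pos [0.525  0.2167 0.1134] rot [-180.     0.  -167.1]
(np.float64(0.6361214075399931), np.float64(0.014777821608529255), 0.008) (np.float64(0.6549131306302141), np.float64(-0.20441814355347013), 0.04)
```

View pics/g_scene.png

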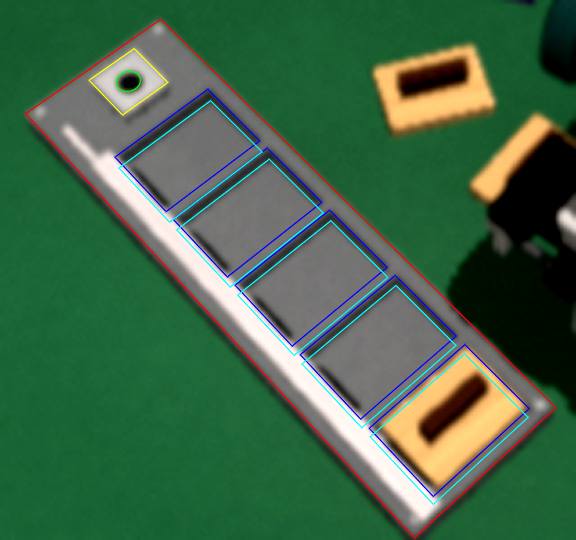

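```bash
python3 -m crank '[{"tx":2.9,"ty":-3.8,"tz":0,"twist":0,"grip":0.4},{"tx":2.9,"ty":-3.8,"tz":0,"twist":0,"grip":0.4},{"tx":2.9,"ty":-3.8,"tz":0,"twist":0,"grip":0.4},{"tx":2.9,"ty":-3.8,"tz":0.3,"twist":0,"grip":0.4},{"tx":0,"ty":0,"tz":3,"twist":0,"grip":0.4},{"tx":0,"ty":0,"tz":0,"twist":0,"grip":0.4},{"tx":0,"ty":0,"tz":0,"twist":0,"grip":0.4}]'; python3 rem.py .4455 .0427 .0275 192.7
```

```text
time: 15.52
tool_pos: [0.4458, 0.0431, 0.0812]
ee_rot: [-3.142, 0.001, -2.916]
wrist_force: [-0.1, -0.2, -0.2]
width: 0.0378
rem from here: tx 0.04 ty -0.03 tz 5.37 cm twist 0.2 | t 15.53 F [-0.1 -0.2 -0.2] w 0.0378 pos [0.4458 0.0431 0.0812] rot [-180.     0.  -167.1]
```

```bash
python3 -m crank '[{"tx":0,"ty":0,"tz":3,"twist":0,"grip":0.4},{"tx":0,"ty":0,"tz":1.5,"twist":0,"grip":0.4},{"tx":0,"ty":0,"tz":0.8,"twist":0,"grip":0.4},{"tx":0,"ty":0,"tz":0,"twist":0,"grip":0.4},{"tx":0,"ty":0,"tz":0,"twist":0,"grip":0},{"tx":0,"ty":0,"tz":0,"twist":0,"grip":0},{"tx":0,"ty":0,"tz":0,"twist":0,"grip":0},{"tx":0,"ty":0,"tz":0,"twist":0,"grip":0},{"tx":0,"ty":0,"tz":0,"twist":0,"grip":0},{"tx":0,"ty":0,"tz":0,"twist":0,"grip":0}]'; python3 rem.py .6361 .0148 .1 184.9
```

```text
time: 16.77
tool_pos: [0.4455, 0.0431, 0.028]
ee_rot: [-3.141, 0.001, -2.916]
wrist_force: [-1.3, 0.2, 5.3]
width: 0.0118
rem from here: tx -17.95 ty -7.02 tz -7.20 cm twist 8.0 | t 16.77 F [-1.3  0.2  5.3] w 0.0118 pos [0.4455 0.0431 0.028 ] rot [-1.800e+02  1.000e-01 -1.671e+02]
```

```bash
python3 -m crank '[{"tx":0,"ty":0,"tz":-3,"twist":0,"grip":0},{"tx":0,"ty":0,"tz":-4,"twist":0,"grip":0},{"tx":-3,"ty":-1.2,"tz":0,"twist":0,"grip":0},{"tx":-3,"ty":-1.2,"tz":0,"twist":0,"grip":0},{"tx":-3,"ty":-1.2,"tz":0,"twist":0,"grip":0},{"tx":-3,"ty":-1.2,"tz":0,"twist":0,"grip":0},{"tx":-3,"ty":-1.1,"tz":0,"twist":0,"grip":0},{"tx":-2.8,"ty":-1.1,"tz":0,"twist":0,"grip":0},{"tx":0,"ty":0,"tz":0,"twist":8,"grip":0},{"tx":0,"ty":0,"tz":0,"twist":0,"grip":0},{"tx":0,"ty":0,"tz":0,"twist":0,"grip":0}]'; python3 rem.py .6361 .0148 .05 184.9
```

```text
time: 18.15
tool_pos: [0.6337, 0.0148, 0.0969]
ee_rot: [3.141, -0.001, -3.054]
wrist_force: [0.1, -0.4, -0.2]
width: 0.0117
rem from here: tx -0.23 ty -0.02 tz 4.69 cm twist 0.1 | t 18.15 F [ 0.1 -0.4 -0.2] w 0.0117 pos [0.6337 0.0148 0.0969] rot [ 1.80e+02 -1.00e-01 -1.75e+02]
```

```bash
python3 -m crank '[{"tx":-0.2,"ty":0,"tz":2.5,"twist":0,"grip":0},{"tx":0,"ty":0,"tz":2.2,"twist":0,"grip":0},{"tx":0,"ty":0,"tz":0,"twist":0,"grip":0},{"tx":0,"ty":0,"tz":0,"twist":0,"grip":0}]'; python3 rem.py .6361 .0148 .036 184.9
python3 -m crank '[{"tx":0,"ty":0,"tz":0.3,"twist":0,"grip":0},{"tx":0,"ty":0,"tz":0.3,"twist":0,"grip":0},{"tx":0,"ty":0,"tz":0,"twist":0,"grip":0}]'
python3 -m crank '[{"tx":0,"ty":0,"tz":0.3,"twist":0,"grip":0},{"tx":0,"ty":0,"tz":0.3,"twist":0,"grip":0},{"tx":0,"ty":0,"tz":0,"twist":0,"grip":0}]'
python3 -m crank '[{"tx":0,"ty":0,"tz":0.2,"twist":0,"grip":0},{"tx":0,"ty":0,"tz":0,"twist":0,"grip":0}]'; python3 rem.py .6361 .0148 .036 184.9
```

```text
time: 18.65
tool_pos: [0.6366, 0.0149, 0.0515]
ee_rot: [-3.141, 0.001, -3.055]
wrist_force: [-1.2, -0.1, -0.3]
width: 0.0116
rem from here: tx 0.05 ty -0.01 tz 1.55 cm twist 0.1 | t 18.65 F [-1.2 -0.1 -0.3] w 0.0116 pos [0.6366 0.0149 0.0515] rot [-1.80e+02  1.00e-01 -1.75e+02]
time: 19.02
tool_pos: [0.6361, 0.0148, 0.0448]
ee_rot: [-3.142, -0.0, -3.056]
wrist_force: [-1.7, 0.5, 1.7]
width: 0.0117
time: 19.4
tool_pos: [0.6353, 0.0149, 0.0373]
ee_rot: [3.141, -0.003, -3.056]
wrist_force: [-2.3, -0.6, -0.3]
width: 0.0119
time: 19.65
tool_pos: [0.6359, 0.0149, 0.0361]
ee_rot: [3.141, -0.001, -3.056]
wrist_force: [-2.8, 0.2, 0.0]
width: 0.0117
rem from here: tx -0.02 ty -0.01 tz 0.01 cm twist 0.0 | t 19.65 F [-2.8  0.2  0. ] w 0.0117 pos [0.6359 0.0149 0.0361] rot [ 180.    -0.  -175.1]
```

```bash
python3 -m crank '[{"tx":0,"ty":0,"tz":0.2,"twist":0,"grip":0},{"tx":0,"ty":0,"tz":0.1,"twist":0,"grip":0},{"tx":0,"ty":0,"tz":0,"twist":0,"grip":0}]'
python3 -m crank '[{"tx":0,"ty":0,"tz":-0.1,"twist":0,"grip":0.35},{"tx":0,"ty":0,"tz":0,"twist":0,"grip":0.35},{"tx":0,"ty":0,"tz":0,"twist":0,"grip":0.35},{"tx":0,"ty":0,"tz":0,"twist":0,"grip":0.35},{"tx":0,"ty":0,"tz":-2,"twist":0,"grip":0.35},{"tx":0,"ty":0,"tz":-1.5,"twist":0,"grip":0.35},{"tx":0,"ty":0,"tz":-1,"twist":0,"grip":0},{"tx":0,"ty":0,"tz":0,"twist":0,"grip":0},{"tx":0,"ty":0,"tz":0,"twist":0,"grip":0},{"tx":0,"ty":0,"tz":0,"twist":0,"grip":0},{"tx":0,"ty":0,"tz":0,"twist":0,"grip":0}]'; python3 rem.py .6361 .0148 .057 184.9
```

```text
time: 20.02
tool_pos: [0.6361, 0.0149, 0.036]
ee_rot: [-3.142, 0.0, -3.055]
wrist_force: [-7.9, 0.1, 10.4]
width: 0.0122
time: 21.4
tool_pos: [0.6358, 0.0149, 0.0787]
ee_rot: [3.141, -0.001, -3.056]
wrist_force: [-0.6, 0.9, 0.0]
width: 0.0004
rem from here: tx -0.02 ty -0.01 tz 2.17 cm twist 0.0 | t 21.40 F [-0.6  0.9  0. ] w 0.0004 pos [0.6358 0.0149 0.0787] rot [ 1.800e+02 -1.000e-01 -1.751e+02]
```

```bash
python3 -m crank '[{"tx":0,"ty":0,"tz":1,"twist":0,"grip":0},{"tx":0,"ty":0,"tz":1,"twist":0,"grip":0},{"tx":0,"ty":0,"tz":0.2,"twist":0,"grip":0},{"tx":0,"ty":0,"tz":0,"twist":0,"grip":0}]'
python3 -m crank '[{"tx":0,"ty":0,"tz":0.2,"twist":0,"grip":0},{"tx":0,"ty":0,"tz":0,"twist":0,"grip":0}]'
python3 -m crank '[{"tx":0,"ty":0,"tz":0.1,"twist":0,"grip":0},{"tx":0,"ty":0,"tz":0,"twist":0,"grip":0}]'
```

```text
time: 21.9
tool_pos: [0.6358, 0.0149, 0.0573]
ee_rot: [3.141, -0.001, -3.056]
wrist_force: [-1.7, 0.1, 3.6]
width: 0.0002
time: 22.15
tool_pos: [0.6358, 0.0149, 0.0573]
ee_rot: [3.142, -0.0, -3.056]
wrist_force: [-4.6, 0.4, 8.1]
width: 0.0001
time: 22.4
tool_pos: [0.6358, 0.0149, 0.0572]
ee_rot: [-3.142, -0.0, -3.055]
wrist_force: [-5.6, 0.4, 12.7]
width: 0.0006
```

```bash
python3 -m crank '[{"tx":0,"ty":0,"tz":-1,"twist":0,"grip":0},{"tx":0,"ty":0,"tz":-4,"twist":0,"grip":0.4},{"tx":3,"ty":0,"tz":0,"twist":0,"grip":0.4},{"tx":4,"ty":-1,"tz":0,"twist":9,"grip":0.4},{"tx":4,"ty":0,"tz":0,"twist":9,"grip":0.4},{"tx":3,"ty":0,"tz":0,"twist":8.9,"grip":0.4},{"tx":0,"ty":0,"tz":0,"twist":0,"grip":0.4},{"tx":0,"ty":0,"tz":0,"twist":0,"grip":0.4}]'; python3 pl.py;python3 rem.py .459 -.0655 .11 158
```

```text
time: 23.4
tool_pos: [0.4991, 0.0084, 0.1046]
ee_rot: [3.141, 0.001, 2.76]
wrist_force: [-0.2, -0.3, 0.4]
width: 0.0379
top [250 156  21  29 551] [622.4 164.4] [89.6 62.7] 0.9
top [328 209  22  29 355] [456.1 -70.8] [50.  86.3] -20.9
scene [309 197  17  21 190] [481.7 -70.8] [66.7 42.1] 66.6
scene [273 239  39  35 718] [631.6  11.3] [87.3 64. ] 4.7
scene [311 277  40  39 851] [617.9 159.7] [88.3 63.7] 5.0
rem from here: tx 0.98 ty -8.35 tz -0.55 cm twist 0.1 | t 23.50 F [ 0.4  0.1 -0.4] w 0.0373 pos [0.4993 0.0083 0.1045] rot [180.    0.  158.1]
```

```bash
python3 -m crank '[{"tx":0.5,"ty":-4.2,"tz":0,"twist":0,"grip":0.4},{"tx":0.5,"ty":-4.2,"tz":0,"twist":0,"grip":0.4},{"tx":0,"ty":0,"tz":0,"twist":0,"grip":0.4},{"tx":0,"ty":0,"tz":2.2,"twist":0,"grip":0.4},{"tx":0,"ty":0,"tz":0,"twist":0,"grip":0.4},{"tx":0,"ty":0,"tz":0,"twist":0,"grip":0.4}]'; python3 rem.py .459 -.0655 .0275 158
python3 - <<'E'
from h import *
p=snap('scene'); q=snap('top'); cv2.imwrite('pics/i.png',np.hstack([cv2.resize(a[v:v+80,u:u+80],(0,0),fx=5,fy=5,interpolation=2)[:,:,::-1] for a,u,v in((p['frame'],280,165),(q['frame'],300,185))]))
E
```

```text
time: 24.25
tool_pos: [0.4583, -0.0653, 0.0828]
ee_rot: [3.141, 0.0, 2.759]
wrist_force: [0.1, -0.5, -0.1]
width: 0.0375
rem from here: tx -0.08 ty 0.01 tz 5.53 cm twist 0.1 | t 24.25 F [ 0.1 -0.5 -0.1] w 0.0375 pos [ 0.4583 -0.0653  0.0828] rot [180.    0.  158.1]
```

View pics/i.png

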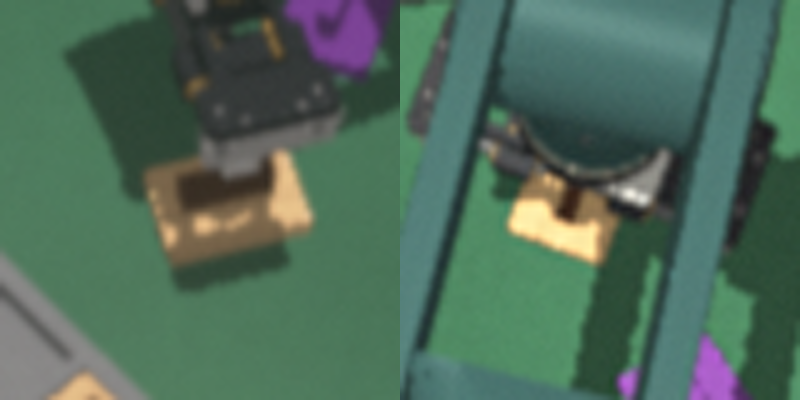

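The plaque is unmoved under the gripper (batten in the scene crop at about (225,185)); descend.

```bash
python3 -m crank '[{"tx":0,"ty":0,"tz":3,"twist":0,"grip":0.4},{"tx":0,"ty":0,"tz":1.5,"twist":0,"grip":0.4},{"tx":0,"ty":0,"tz":0.9,"twist":0,"grip":0.4},{"tx":0,"ty":0,"tz":0,"twist":0,"grip":0.4},{"tx":0,"ty":0,"tz":0,"twist":0,"grip":0},{"tx":0,"ty":0,"tz":0,"twist":0,"grip":0},{"tx":0,"ty":0,"tz":0,"twist":0,"grip":0},{"tx":0,"ty":0,"tz":0,"twist":0,"grip":0},{"tx":0,"ty":0,"tz":0,"twist":0,"grip":0},{"tx":0,"ty":0,"tz":0,"twist":0,"grip":0}]'; python3 rem.py .6488 -.1327 .1 184.9
```

```text
time: 25.6
tool_pos: [0.4579, -0.0657, 0.029]
ee_rot: [3.141, 0.001, 2.758]
wrist_force: [0.1, -0.4, 3.8]
width: 0.0117
rem from here: tx -20.20 ty 0.93 tz -7.10 cm twist -26.9 | t 25.60 F [ 0.1 -0.4  3.8] w 0.0117 pos [ 0.4579 -0.0657  0.029 ] rot [1.80e+02 1.00e-01 1.58e+02]
```

```bash
python3 -m crank '[{"tx":0,"ty":0,"tz":-3,"twist":0,"grip":0},{"tx":0,"ty":0,"tz":-4,"twist":0,"grip":0},{"tx":-3.4,"ty":0.2,"tz":0,"twist":0,"grip":0},{"tx":-3.4,"ty":0.2,"tz":0,"twist":0,"grip":0},{"tx":-3.4,"ty":0.2,"tz":0,"twist":0,"grip":0},{"tx":-3.4,"ty":0.2,"tz":0,"twist":0,"grip":0},{"tx":-3.3,"ty":0.1,"tz":0,"twist":0,"grip":0},{"tx":-3.3,"ty":0,"tz":0,"twist":0,"grip":0},{"tx":0,"ty":0,"tz":0,"twist":-9,"grip":0},{"tx":0,"ty":0,"tz":0,"twist":-9,"grip":0},{"tx":0,"ty":0,"tz":0,"twist":-9,"grip":0},{"tx":0,"ty":0,"tz":0,"twist":0,"grip":0}]'; python3 rem.py .6488 -.1327 .053 184.9
```

```text
time: 27.1
tool_pos: [0.6477, -0.1328, 0.0974]
ee_rot: [3.141, -0.002, -3.056]
wrist_force: [0.3, 0.5, -1.2]
width: 0.0118
rem from here: tx -0.11 ty -0.00 tz 4.44 cm twist 0.0 | t 27.10 F [ 0.3  0.5 -1.2] w 0.0118 pos [ 0.6477 -0.1328  0.0974] rot [ 1.800e+02 -1.000e-01 -1.751e+02]
```

```bash
python3 -m crank '[{"tx":-0.1,"ty":0,"tz":2.5,"twist":0,"grip":0},{"tx":0,"ty":0,"tz":2,"twist":0,"grip":0},{"tx":0,"ty":0,"tz":0,"twist":0,"grip":0},{"tx":0,"ty":0,"tz":0,"twist":0,"grip":0}]'; python3 rem.py .6488 -.1327 .037 184.9
python3 -m crank '[{"tx":0,"ty":0,"tz":0.3,"twist":0,"grip":0},{"tx":0,"ty":0,"tz":0.3,"twist":0,"grip":0},{"tx":0,"ty":0,"tz":0,"twist":0,"grip":0}]'
python3 -m crank '[{"tx":0,"ty":0,"tz":0.3,"twist":0,"grip":0},{"tx":0,"ty":0,"tz":0.3,"twist":0,"grip":0},{"tx":0,"ty":0,"tz":0,"twist":0,"grip":0}]'
python3 -m crank '[{"tx":0,"ty":0,"tz":0.2,"twist":0,"grip":0},{"tx":0,"ty":0,"tz":0,"twist":0,"grip":0}]'; python3 rem.py .6488 -.1327 .037 184.9
```

```text
time: 27.6
tool_pos: [0.6494, -0.1328, 0.0537]
ee_rot: [-3.142, 0.0, -3.054]
wrist_force: [-0.2, -0.5, -0.2]
width: 0.0115
rem from here: tx 0.06 ty 0.02 tz 1.67 cm twist 0.1 | t 27.60 F [-0.2 -0.5 -0.2] w 0.0115 pos [ 0.6494 -0.1328  0.0537] rot [-180.    0. -175.]
time: 27.98
tool_pos: [0.6491, -0.133, 0.0478]
ee_rot: [-3.141, -0.0, -3.054]
wrist_force: [-2.2, -0.6, 1.2]
width: 0.0119
time: 28.35
tool_pos: [0.6488, -0.1328, 0.0411]
ee_rot: [3.141, -0.001, -3.054]
wrist_force: [-3.3, -0.1, 2.3]
width: 0.0115
time: 28.6
tool_pos: [0.6484, -0.1327, 0.0384]
ee_rot: [3.141, -0.002, -3.054]
wrist_force: [-1.6, -1.5, 1.1]
width: 0.0115
rem from here: tx -0.04 ty -0.01 tz 0.14 cm twist 0.1 | t 28.60 F [-1.6 -1.5  1.1] w 0.0115 pos [ 0.6484 -0.1327  0.0384] rot [ 1.80e+02 -1.00e-01 -1.75e+02]
```

```bash
python3 -m crank '[{"tx":0,"ty":0,"tz":0.2,"twist":0,"grip":0},{"tx":0,"ty":0,"tz":0.1,"twist":0,"grip":0},{"tx":0,"ty":0,"tz":0.1,"twist":0,"grip":0},{"tx":0,"ty":0,"tz":0,"twist":0,"grip":0}]'
python3 -m crank '[{"tx":0,"ty":0,"tz":-0.1,"twist":0,"grip":0.35},{"tx":0,"ty":0,"tz":0,"twist":0,"grip":0.35},{"tx":0,"ty":0,"tz":0,"twist":0,"grip":0.35},{"tx":0,"ty":0,"tz":0,"twist":0,"grip":0.35},{"tx":0,"ty":0,"tz":-2,"twist":0,"grip":0.35},{"tx":0,"ty":0,"tz":-1.5,"twist":0,"grip":0.35},{"tx":0,"ty":0,"tz":-1,"twist":0,"grip":0},{"tx":0,"ty":0,"tz":0,"twist":0,"grip":0},{"tx":0,"ty":0,"tz":0,"twist":0,"grip":0},{"tx":0,"ty":0,"tz":0,"twist":0,"grip":0},{"tx":0,"ty":0,"tz":0,"twist":0,"grip":0}]'; python3 rem.py .6488 -.1327 .057 184.9
```

```text
time: 29.1
tool_pos: [0.6489, -0.1327, 0.0371]
ee_rot: [3.141, -0.0, -3.054]
wrist_force: [-5.7, 0.0, 8.0]
width: 0.0118
time: 30.48
tool_pos: [0.6489, -0.1327, 0.0807]
ee_rot: [3.141, -0.001, -3.054]
wrist_force: [-0.5, -0.7, -0.8]
width: 0.0006
rem from here: tx 0.01 ty -0.00 tz 2.37 cm twist 0.1 | t 30.48 F [-0.5 -0.7 -0.8] w 0.0006 pos [ 0.6489 -0.1327  0.0807] rot [ 1.80e+02 -1.00e-01 -1.75e+02]
```

```bash
python3 -m crank '[{"tx":0,"ty":0,"tz":1,"twist":0,"grip":0},{"tx":0,"ty":0,"tz":1,"twist":0,"grip":0},{"tx":0,"ty":0,"tz":0.4,"twist":0,"grip":0},{"tx":0,"ty":0,"tz":0,"twist":0,"grip":0}]'
python3 -m crank '[{"tx":0,"ty":0,"tz":0.2,"twist":0,"grip":0},{"tx":0,"ty":0,"tz":0,"twist":0,"grip":0}]'
python3 -m crank '[{"tx":0,"ty":0,"tz":0.1,"twist":0,"grip":0},{"tx":0,"ty":0,"tz":0,"twist":0,"grip":0}]'
```

```text
time: 30.98
tool_pos: [0.6487, -0.1326, 0.0574]
ee_rot: [3.141, -0.001, -3.054]
wrist_force: [-1.8, 0.6, 2.1]
width: 0.0009
time: 31.22
tool_pos: [0.6487, -0.1327, 0.0573]
ee_rot: [3.141, -0.001, -3.054]
wrist_force: [-4.3, 0.2, 8.9]
width: 0.0005
time: 31.48
tool_pos: [0.6488, -0.1327, 0.0573]
ee_rot: [3.142, -0.0, -3.054]
wrist_force: [-5.5, 1.4, 10.8]
width: 0.0006
```

```bash
python3 -m crank '[{"tx":0,"ty":0,"tz":-1,"twist":0,"grip":0},{"tx":0,"ty":0,"tz":-6,"twist":0,"grip":0},{"tx":0,"ty":0,"tz":-6,"twist":0,"grip":0.4},{"tx":1.9,"ty":4,"tz":-6,"twist":0,"grip":0.4},{"tx":1.9,"ty":4,"tz":0,"twist":0,"grip":0.4},{"tx":1.9,"ty":4,"tz":0,"twist":0,"grip":0.4},{"tx":1.9,"ty":4,"tz":0,"twist":0,"grip":0.4},{"tx":0,"ty":4,"tz":0,"twist":0,"grip":0.4},{"tx":0,"ty":4,"tz":0,"twist":0,"grip":0.4},{"tx":0,"ty":0,"tz":0,"twist":0,"grip":0.4}]'; python3 pl.py;python3 rem.py .461 .336 .2 167
python3 ov.py .646 -.0185 4.9 -7 34 -7 -186 j; python3 ovk.py .461 .336 -2 -12 k2
python3 - <<'E'
from h import *
for n in('top','scene'): snap(n,'j_%sfull.png'%n)
E
```

```text
time: 32.72
tool_pos: [0.5558, 0.0957, 0.2346]
ee_rot: [3.141, 0.0, -3.05]
wrist_force: [0.2, -0.3, 0.2]
width: 0.0377
top [345 146  23  29 567] [ 648.2 -133.2] [88.6 64.4] 4.9
top [298 151  22  29 425] [635.2  15.4] [88.  64.2] 4.6
top [251 165  21  20 243] [606.9 162.7] [57.5 63. ] -84.7
scene [240 206  36  31 618] [ 644.1 -137.7] [88.  64.4] 5.2
scene [273 239  39  35 721] [631.6  11.2] [87.5 64. ] 5.1
scene [311 276  40  40 855] [617.9 159.6] [88.3 63.9] 5.0
rem from here: tx 7.34 ty 25.02 tz 3.45 cm twist 18.1 | t 32.83 F [ 0.2  0.7 -0.3] w 0.0379 pos [0.5562 0.0933 0.2345] rot [-180.    -0.  -174.9]
(np.float64(0.6361214075399931), np.float64(0.014777821608529255), 0.008) (np.float64(0.6549131306302141), np.float64(-0.20441814355347013), 0.04)
```

View pics/j_top.png

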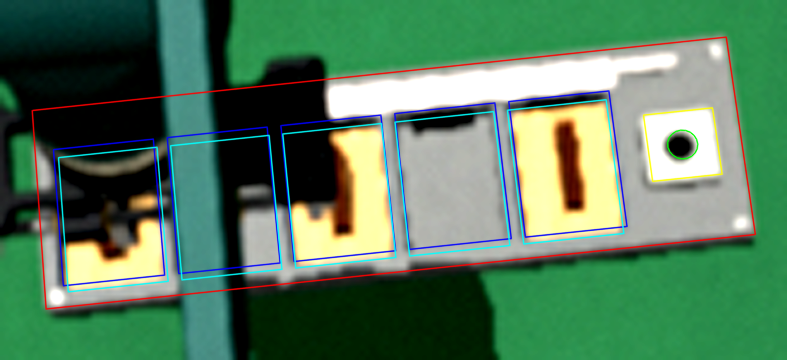

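View pics/k2.png

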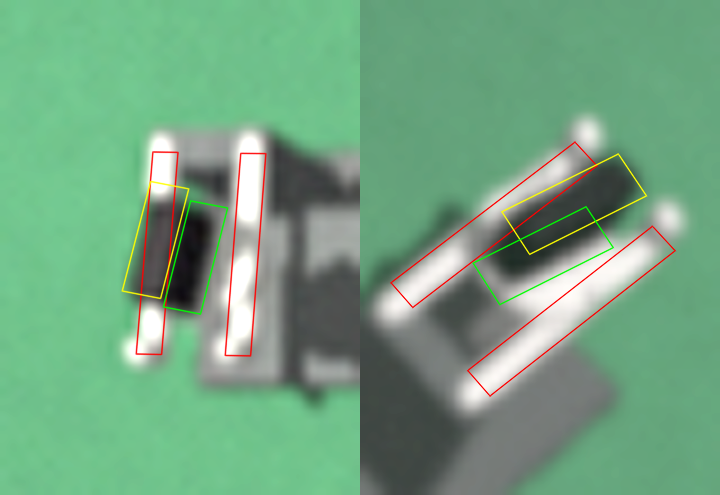

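View pics/j_scenefull.png

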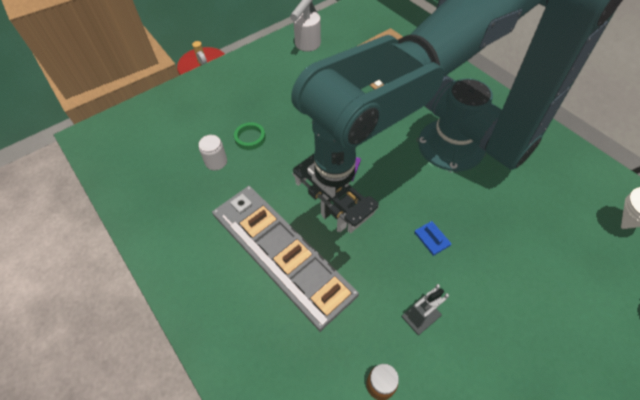

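```bash
cat > kfit.py <<'E'
from h import *
from scipy.optimize import minimize
import sys
V={}
for n in('top','scene'):
    p=snap(n); u,v=proj(p,(.461,.336,.123)).astype(int); u0,v0=u-16,v-16
    c=p['frame'][v0:v0+32,u0:u0+32].astype(float).max(2); f=8
    V[n]=(p,u0,v0,cv2.resize(c,(0,0),fx=f,fy=f,interpolation=cv2.INTER_CUBIC))
f=8
def model(p,u0,v0,x,y,yaw):
    c,s=np.cos(yaw),np.sin(yaw)
    q=[(proj(p,(x+c*a-s*b,y+s*a+c*b,.123+d))-[u0,v0]+.5)*f-.5 for a in(-.017,.017) for b in(-.006,.006) for d in(-.018,.018)]
    h=cv2.convexHull(np.float32(q)); m=np.zeros((32*f,32*f),np.uint8); cv2.fillPoly(m,[np.round(h*16).astype(np.int32)],255,cv2.LINE_AA,4)
    return cv2.GaussianBlur(m.astype(float)/255,(0,0),3.)
def cost(q,names=('top','scene')):
    e=0
    for n in names:
        p,u0,v0,c=V[n]; m=model(p,u0,v0,q[0]/1000,q[1]/1000,q[2]/30)
        t=1/(1+np.exp((c-75)/8)) ; 
        w=cv2.dilate((m>.3).astype(np.uint8),np.ones((25,25)))
        e+=((t-m)**2*w).sum()
    return e
for names in(('top','scene'),('top',),('scene',)):
  best=min((minimize(cost,[461+dx,336,y],args=(names,),method='Nelder-Mead',options=dict(initial_simplex=[[461+dx,336,y],[465+dx,336,y],[461+dx,340,y],[461+dx,336,y+3]])) for y in(-8,-4) for dx in(-3,2)),key=lambda r:r.fun)
  print(names,best.x[:2].round(1),np.degrees(best.x[2]/30).round(1),best.fun.round(0))
E
python3 kfit.py
```

```text
('top', 'scene') [457.4 334.9] -1.2 3847.0
('top',) [457.6 335.6] -20.5 1570.0
('scene',) [456.6 334.7] -1.7 2077.0
```

```bash
sed -i 's/^f=9/f=14/; s/u-20,v-27/u-13,v-17/; s/v0+55,u0:u0+40/v0+34,u0:u0+26/' ovk.py; python3 ovk.py .4615 .336 -2 -12 k3 .4575 .335 .123
```

```text
(no output)
```

View pics/k3.png

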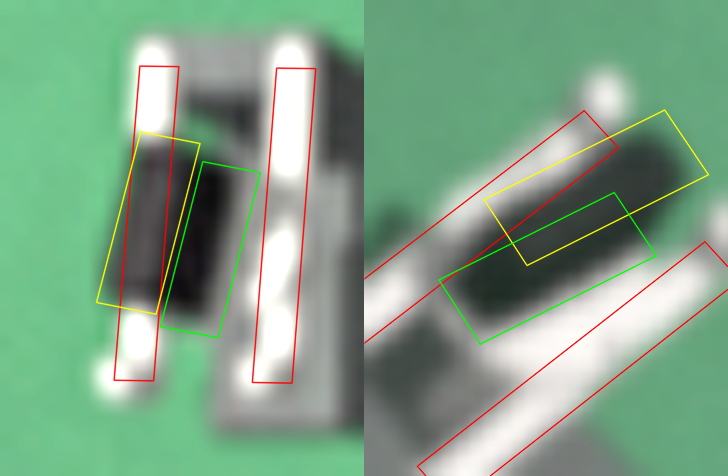

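```bash
python3 rem.py .458 .3355 .2 171; python3 -m crank '[{"tx":1.3,"ty":4.2,"tz":0,"twist":0,"grip":0.4},{"tx":1.3,"ty":4.2,"tz":0,"twist":0,"grip":0.4},{"tx":1.3,"ty":4.2,"tz":0,"twist":0,"grip":0.4},{"tx":1.3,"ty":4.2,"tz":0,"twist":0,"grip":0.4},{"tx":1.2,"ty":4.2,"tz":0,"twist":0,"grip":0.4},{"tx":1.2,"ty":4,"tz":0,"twist":0,"grip":0.4},{"tx":0,"ty":0,"tz":0,"twist":7,"grip":0.4},{"tx":0,"ty":0,"tz":0,"twist":7,"grip":0.4},{"tx":0,"ty":0,"tz":0,"twist":0,"grip":0.4},{"tx":0,"ty":0,"tz":0,"twist":0,"grip":0.4}]';  python3 rem.py .458 .3355 .16 171
```

```text
rem from here: tx 7.67 ty 25.01 tz 3.48 cm twist 14.0 | t 33.33 F [ 0.7 -0.5  0.5] w 0.0373 pos [0.5562 0.093  0.2348] rot [ 180.    0. -175.]
time: 34.58
tool_pos: [0.4586, 0.3357, 0.2348]
ee_rot: [3.142, 0.0, 2.986]
wrist_force: [0.3, 0.3, 0.1]
width: 0.0373
rem from here: tx 0.05 ty -0.03 tz 7.48 cm twist 0.1 | t 34.58 F [0.3 0.3 0.1] w 0.0373 pos [0.4586 0.3357 0.2348] rot [180.    0.  171.1]
```

```bash
python3 -m crank '[{"tx":0,"ty":0,"tz":3,"twist":0,"grip":0.4},{"tx":0,"ty":0,"tz":3,"twist":0,"grip":0.4},{"tx":0,"ty":0,"tz":1.2,"twist":0,"grip":0.4},{"tx":0,"ty":0,"tz":0,"twist":0,"grip":0.4},{"tx":0,"ty":0,"tz":0,"twist":0,"grip":0.4}]';  python3 rem.py .458 .3355 .12 171
python3 ovk.py .4615 .336 -2 -9 k4 .458 .3355 .123
```

```text
time: 35.2
tool_pos: [0.4592, 0.3362, 0.1644]
ee_rot: [3.14, 0.002, 2.985]
wrist_force: [-0.2, 0.0, 0.4]
width: 0.0378
rem from here: tx 0.11 ty -0.09 tz 4.44 cm twist 0.0 | t 35.20 F [-0.2  0.   0.4] w 0.0378 pos [0.4592 0.3362 0.1644] rot [1.799e+02 1.000e-01 1.710e+02]
```

View pics/k4.png

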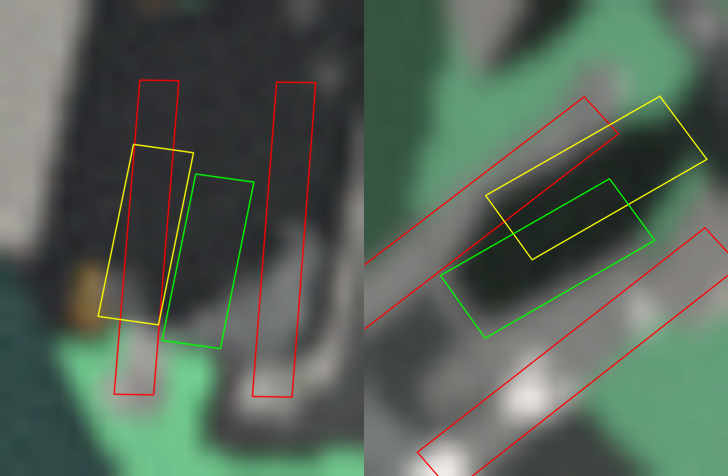

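```bash
python3 -m crank '[{"tx":0,"ty":0,"tz":2,"twist":0,"grip":0.4},{"tx":0,"ty":0,"tz":1.5,"twist":0,"grip":0.4},{"tx":0,"ty":0,"tz":0.9,"twist":0,"grip":0.4},{"tx":0,"ty":0,"tz":0,"twist":0,"grip":0.4},{"tx":0,"ty":0,"tz":0,"twist":0,"grip":0.4}]';  python3 rem.py .458 .3355 .12 171
```

```text
time: 35.92
tool_pos: [0.4588, 0.336, 0.1194]
ee_rot: [3.141, 0.001, 2.985]
wrist_force: [0.2, -0.1, -0.1]
width: 0.038
rem from here: tx 0.07 ty -0.07 tz -0.06 cm twist 0.0 | t 35.92 F [ 0.2 -0.1 -0.1] w 0.0380 pos [0.4588 0.336  0.1194] rot [180.   0. 171.]
```

```bash
python3 -m crank '[{"tx":0,"ty":0,"tz":0,"twist":0,"grip":0},{"tx":0,"ty":0,"tz":0,"twist":0,"grip":0},{"tx":0,"ty":0,"tz":0,"twist":0,"grip":0},{"tx":0,"ty":0,"tz":0,"twist":0,"grip":0},{"tx":0,"ty":0,"tz":0,"twist":0,"grip":0},{"tx":0,"ty":0,"tz":0,"twist":0,"grip":0}]';  python3 rem.py .458 .3355 .12 171
```

```text
time: 36.67
tool_pos: [0.4586, 0.3359, 0.119]
ee_rot: [3.141, 0.0, 2.985]
wrist_force: [-0.1, -0.8, 1.5]
width: 0.0119
rem from here: tx 0.05 ty -0.05 tz -0.10 cm twist 0.0 | t 36.67 F [-0.1 -0.8  1.5] w 0.0119 pos [0.4586 0.3359 0.119 ] rot [180.   0. 171.]
```

```bash
python3 -m crank '[{"tx":0,"ty":0,"tz":-1,"twist":0,"grip":0},{"tx":0,"ty":0,"tz":-2.5,"twist":0,"grip":0},{"tx":0,"ty":0,"tz":-2.5,"twist":0,"grip":0},{"tx":0,"ty":0,"tz":-2.5,"twist":0,"grip":0},{"tx":0,"ty":0,"tz":-2.5,"twist":0,"grip":0},{"tx":0,"ty":0,"tz":0,"twist":0,"grip":0},{"tx":0,"ty":0,"tz":0,"twist":0,"grip":0},{"tx":0,"ty":0,"tz":0,"twist":0,"grip":0}]';  python3 rem.py .6549 -.2044 .2 184.9
python3 - <<'E'
from h import *
p=snap('scene'); q=snap('top'); cv2.imwrite('pics/l.png',np.hstack([cv2.resize(a[v:v+110,u:u+80],(0,0),fx=5,fy=5,interpolation=2)[:,:,::-1] for a,u,v in((p['frame'],395,220),(q['frame'],150,170))]))
E
```

```text
time: 37.67
tool_pos: [0.4578, 0.3354, 0.227]
ee_rot: [-3.14, -0.002, 2.985]
wrist_force: [-0.2, 0.0, -1.2]
width: 0.0121
rem from here: tx -27.88 ty -50.25 tz 2.70 cm twist -13.9 | t 37.67 F [-0.2  0.  -1.2] w 0.0121 pos [0.4578 0.3354 0.227 ] rot [-1.799e+02 -1.000e-01  1.710e+02]
```

View pics/l.png

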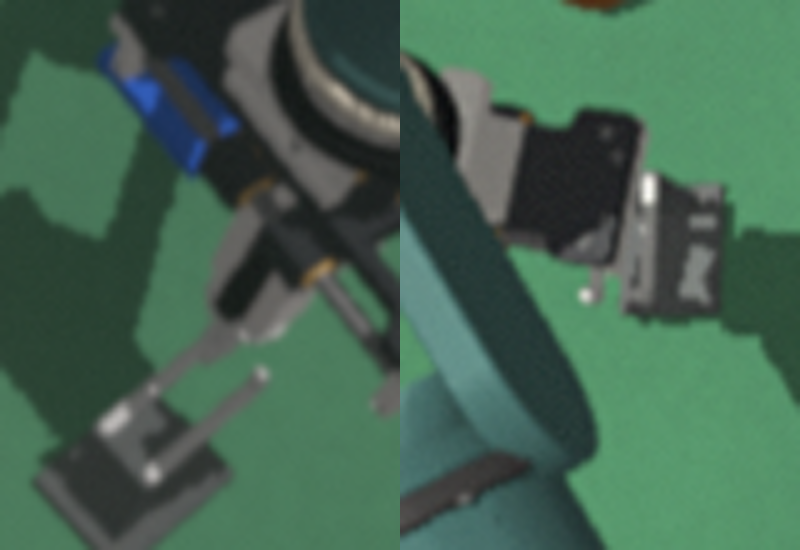

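```bash
python3 -m crank '[{"tx":-2.3,"ty":-4.2,"tz":0,"twist":0,"grip":0},{"tx":-2.3,"ty":-4.2,"tz":0,"twist":0,"grip":0},{"tx":-2.3,"ty":-4.2,"tz":0,"twist":0,"grip":0},{"tx":-2.3,"ty":-4.2,"tz":0,"twist":0,"grip":0},{"tx":-2.3,"ty":-4.2,"tz":0,"twist":0,"grip":0},{"tx":-2.3,"ty":-4.2,"tz":0,"twist":0,"grip":0},{"tx":-2.3,"ty":-4.2,"tz":0,"twist":0,"grip":0},{"tx":-2.3,"ty":-4.2,"tz":0,"twist":0,"grip":0},{"tx":-2.3,"ty":-4.2,"tz":0,"twist":0,"grip":0},{"tx":-2.3,"ty":-4.2,"tz":0,"twist":0,"grip":0},{"tx":-2.3,"ty":-4.2,"tz":0,"twist":0,"grip":0},{"tx":-2.3,"ty":-4.0,"tz":0,"twist":0,"grip":0}]';
python3 -m crank '[{"tx":0,"ty":0,"tz":3,"twist":-7,"grip":0},{"tx":0,"ty":0,"tz":3,"twist":-7,"grip":0},{"tx":0,"ty":0,"tz":0,"twist":0,"grip":0},{"tx":0,"ty":0,"tz":0,"twist":0,"grip":0},{"tx":0,"ty":0,"tz":0,"twist":0,"grip":0}]';python3 rem.py .6549 -.2044 .13 184.9
```

```text
time: 39.28
tool_pos: [0.653, -0.2046, 0.2278]
ee_rot: [3.141, -0.001, 2.985]
wrist_force: [0.4, -0.6, -0.9]
width: 0.0117
time: 39.9
tool_pos: [0.6537, -0.2032, 0.1711]
ee_rot: [-3.14, 0.003, -3.054]
wrist_force: [-0.0, 0.0, -1.0]
width: 0.0115
rem from here: tx -0.11 ty -0.13 tz 4.11 cm twist 0.1 | t 39.90 F [-0.  0. -1.] w 0.0115 pos [ 0.6537 -0.2032  0.1711] rot [-179.9    0.2 -175. ]
```

```bash
python3 -m crank '[{"tx":0,"ty":0,"tz":2.5,"twist":0,"grip":0},{"tx":0,"ty":0,"tz":1.4,"twist":0,"grip":0},{"tx":0,"ty":0,"tz":0,"twist":0,"grip":0},{"tx":0,"ty":0,"tz":0,"twist":0,"grip":0},{"tx":0,"ty":0,"tz":0,"twist":0,"grip":0}]';python3 rem.py .6549 -.2044 .13 184.9
cat > lk.py <<'E'
from h import *
import sys
o=get_obs(); P=np.array(o['tool_pos']); yw=o['ee_rot'][2]
out=[];f=10
for n in('scene','top'):
    p=snap(n); u,v=proj(p,(.6549,-.2044,.08)).astype(int); u0,v0=u-20,v-30
    im=cv2.resize(p['frame'][v0:v0+60,u0:u0+40],(0,0),fx=f,fy=f,interpolation=cv2.INTER_CUBIC)[:,:,::-1].copy()
    def poly(pts,col):
        q=np.array([(proj(p,a)-[u0,v0]+.5)*f-.5 for a in pts]); cv2.polylines(im,[np.round(q*8).astype(int)],True,col,1,cv2.LINE_AA,3)
    a=np.linspace(0,6.28,24)
    poly([(.6549+.0095*np.cos(t),-.2044+.0095*np.sin(t),.04) for t in a],(0,255,0))
    kc=P
    poly([(P[0]+.018*np.cos(t),P[1]+.018*np.sin(t),P[2]-.019) for t in a],(0,0,255))
    poly([(P[0]+.005*np.cos(t),P[1]+.005*np.sin(t),P[2]-.063) for t in a],(255,0,0))
    c,s=np.cos(yw),np.sin(yw)
    poly([(P[0]+c*a_*.008-s*b*.0025,P[1]+s*a_*.008+c*b*.0025,P[2]-.077) for a_,b in((-1,-1),(1,-1),(1,1),(-1,1))],(0,255,255))
    out.append(im)
cv2.imwrite('pics/'+sys.argv[1],np.hstack(out))
E
python3 lk.py m.png
```

```text
time: 40.52
tool_pos: [0.6534, -0.2033, 0.1311]
ee_rot: [-3.141, 0.002, -3.054]
wrist_force: [-1.3, 0.2, -1.3]
width: 0.012
rem from here: tx -0.14 ty -0.12 tz 0.11 cm twist 0.1 | t 40.52 F [-1.3  0.2 -1.3] w 0.0120 pos [ 0.6534 -0.2033  0.1311] rot [-1.799e+02  1.000e-01 -1.750e+02]
```

View pics/m.png

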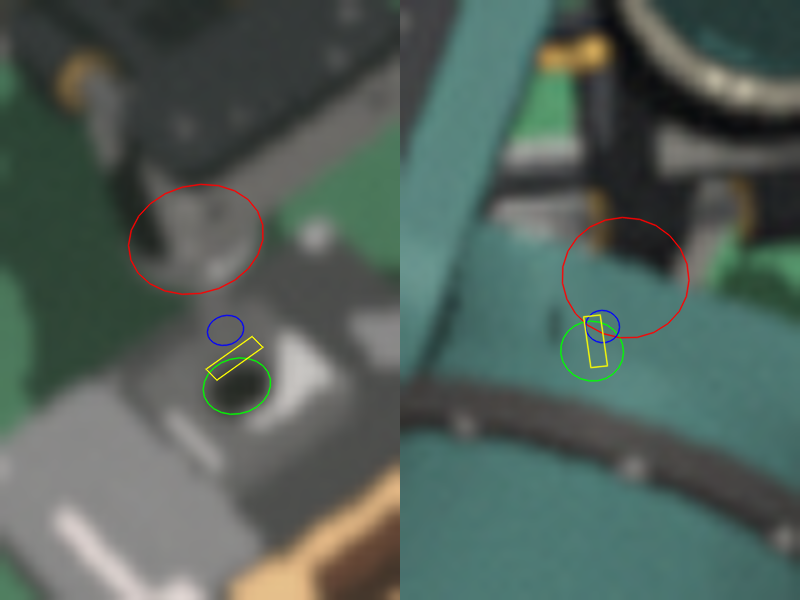

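```bash
cat > lk2.py <<'E'
from h import *
import sys
o=get_obs(); P=np.array(o['tool_pos']); yw=o['ee_rot'][2]
f=18
acc=0
for k in range(3): p=snap('scene'); acc=acc+p['frame'].astype(float)
u,v=proj(p,(.6549,-.2044,.08)).astype(int); u0,v0=u-10,v-12
im=cv2.resize((acc/3)[v0:v0+30,u0:u0+22],(0,0),fx=f,fy=f,interpolation=cv2.INTER_CUBIC)[:,:,::-1]
im=np.clip((im-25)*1.7,0,255).astype(np.uint8).copy(); raw=im.copy()
def poly(pts,col):
    q=np.array([(proj(p,a)-[u0,v0]+.5)*f-.5 for a in pts]); cv2.polylines(im,[np.round(q*8).astype(int)],True,col,1,cv2.LINE_AA,3)
a=np.linspace(0,6.28,24)
poly([(.6549+.0095*np.cos(t),-.2044+.0095*np.sin(t),.04) for t in a],(0,255,0))
for dz in(.019,.014): poly([(P[0]+.018*np.cos(t),P[1]+.018*np.sin(t),P[2]-dz) for t in a],(0,0,255))
poly([(P[0]+.005*np.cos(t),P[1]+.005*np.sin(t),P[2]-.063) for t in a],(255,0,0))
c,s=np.cos(yw),np.sin(yw)
for dz in(.077,.063):poly([(P[0]+c*a_*.008-s*b*.0025,P[1]+s*a_*.008+c*b*.0025,P[2]-dz) for a_,b in((-1,-1),(1,-1),(1,1),(-1,1))],(0,255,255))
cv2.imwrite('pics/'+sys.argv[1],np.hstack([raw,im]))
E
python3 lk2.py n.png
```

```text
(no output)
```

View pics/n.png

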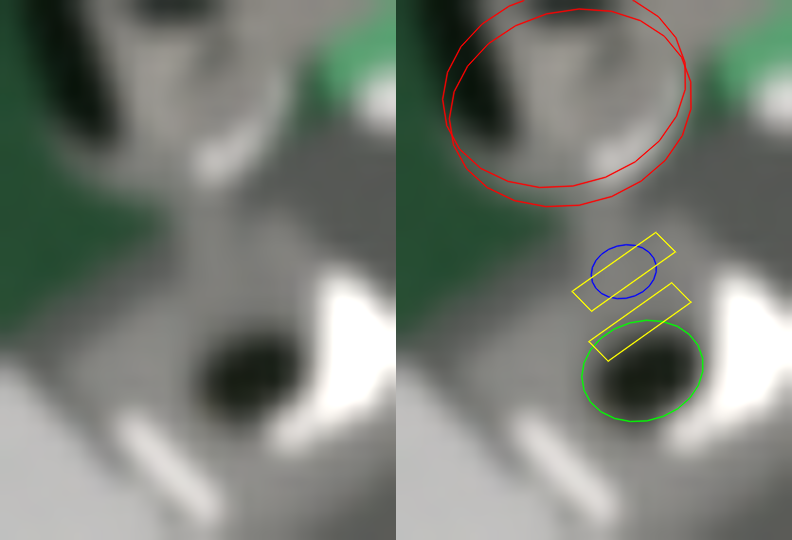

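```bash
python3 -m crank '[{"tx":-0.1,"ty":-0.1,"tz":0,"twist":0,"grip":0},{"tx":0,"ty":0,"tz":0.4,"twist":0,"grip":0},{"tx":0,"ty":0,"tz":0,"twist":0,"grip":0},{"tx":0,"ty":0,"tz":0,"twist":0,"grip":0}]';python3 rem.py .6547 -.2044 .117 184.9
python3 -m crank '[{"tx":0,"ty":0,"tz":0.4,"twist":0,"grip":0},{"tx":0,"ty":0,"tz":0.3,"twist":0,"grip":0},{"tx":0,"ty":0,"tz":0,"twist":0,"grip":0}]';python3 rem.py .6547 -.2044 .117 184.9
```

```text
time: 41.28
tool_pos: [0.6538, -0.2039, 0.1255]
ee_rot: [3.141, -0.0, -3.054]
wrist_force: [0.1, -0.2, -0.4]
width: 0.0119
rem from here: tx -0.09 ty -0.05 tz 0.85 cm twist 0.1 | t 41.27 F [ 0.1 -0.2 -0.4] w 0.0119 pos [ 0.6538 -0.2039  0.1255] rot [ 180.   -0. -175.]
time: 41.65
tool_pos: [0.6536, -0.2039, 0.1181]
ee_rot: [3.141, -0.001, -3.054]
wrist_force: [-0.1, 0.6, -0.9]
width: 0.0118
rem from here: tx -0.11 ty -0.06 tz 0.11 cm twist 0.1 | t 41.65 F [-0.1  0.6 -0.9] w 0.0118 pos [ 0.6536 -0.2039  0.1181] rot [ 1.80e+02 -1.00e-01 -1.75e+02]
```

```bash
python3 -m crank '[{"tx":-0.1,"ty":-0.05,"tz":0,"twist":0,"grip":0},{"tx":0,"ty":0,"tz":0,"twist":0,"grip":0}]';python3 rem.py .6547 -.2044 .117 184.9
python3 -m crank '[{"tx":0,"ty":0,"tz":0.2,"twist":0,"grip":0},{"tx":0,"ty":0,"tz":0,"twist":0,"grip":0}]'
python3 -m crank '[{"tx":0,"ty":0,"tz":0.2,"twist":0,"grip":0},{"tx":0,"ty":0,"tz":0,"twist":0,"grip":0}]';python3 rem.py .6547 -.2044 .117 184.9; python3 lk2.py o.png
```

```text
time: 41.9
tool_pos: [0.6551, -0.2044, 0.1189]
ee_rot: [-3.141, 0.0, -3.054]
wrist_force: [-1.4, 0.4, -0.7]
width: 0.0117
rem from here: tx 0.04 ty 0.01 tz 0.19 cm twist 0.1 | t 41.90 F [-1.4  0.4 -0.7] w 0.0117 pos [ 0.6551 -0.2044  0.1189] rot [-180.    0. -175.]
time: 42.15
tool_pos: [0.6548, -0.2043, 0.1165]
ee_rot: [3.141, -0.0, -3.054]
wrist_force: [0.5, 1.0, -2.0]
width: 0.0121
time: 42.4
tool_pos: [0.6548, -0.2043, 0.1144]
ee_rot: [3.141, -0.0, -3.054]
wrist_force: [-0.9, -0.6, -0.6]
width: 0.0122
rem from here: tx 0.01 ty -0.01 tz -0.26 cm twist 0.1 | t 42.40 F [-0.9 -0.6 -0.6] w 0.0122 pos [ 0.6548 -0.2043  0.1144] rot [ 180.   -0. -175.]
```

View pics/o.png

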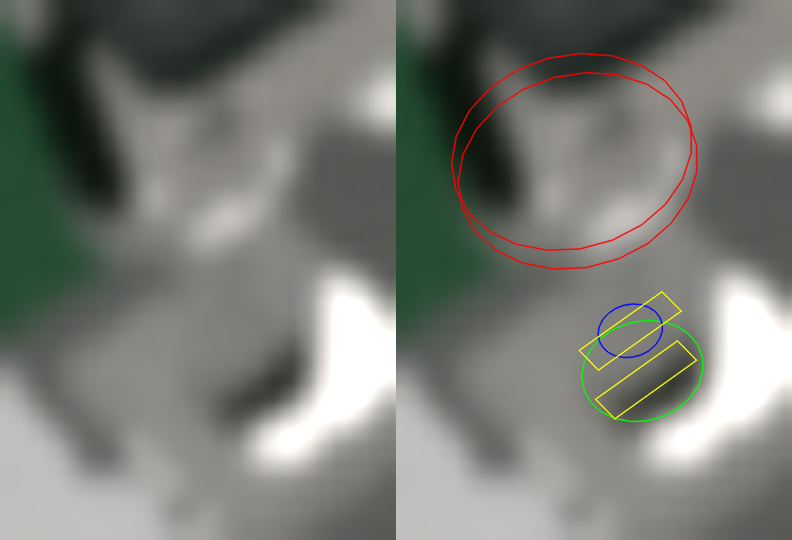

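```bash
python3 -m crank '[{"tx":0,"ty":0,"tz":0.2,"twist":0,"grip":0},{"tx":0,"ty":0,"tz":0,"twist":0,"grip":0}]'
python3 -m crank '[{"tx":0,"ty":0,"tz":0.2,"twist":0,"grip":0},{"tx":0,"ty":0,"tz":0,"twist":0,"grip":0}]'
python3 -m crank '[{"tx":0,"ty":0,"tz":0.2,"twist":0,"grip":0},{"tx":0,"ty":0,"tz":0,"twist":0,"grip":0}]';python3 rem.py .6547 -.2044 .107 184.9
```

```text
time: 42.8
tool_pos: [0.6548, -0.2043, 0.1124]
ee_rot: [3.141, -0.0, -3.054]
wrist_force: [0.2, -0.1, -1.1]
width: 0.0119
time: 43.05
tool_pos: [0.6548, -0.2043, 0.1104]
ee_rot: [3.141, -0.0, -3.054]
wrist_force: [-0.1, 0.2, -1.2]
width: 0.0119
time: 43.3
tool_pos: [0.6548, -0.2043, 0.1085]
ee_rot: [3.141, -0.0, -3.054]
wrist_force: [0.2, 0.4, -0.2]
width: 0.0115
rem from here: tx 0.01 ty -0.00 tz 0.15 cm twist 0.1 | t 43.30 F [ 0.2  0.4 -0.2] w 0.0115 pos [ 0.6548 -0.2043  0.1085] rot [ 180.   -0. -175.]
```

In the mouth without touching the rim. Continue to the core.

```bash
python3 -m crank '[{"tx":0,"ty":0,"tz":0.2,"twist":0,"grip":0},{"tx":0,"ty":0,"tz":0,"twist":0,"grip":0}]'
python3 -m crank '[{"tx":0,"ty":0,"tz":0.1,"twist":0,"grip":0},{"tx":0,"ty":0,"tz":0,"twist":0,"grip":0}]'
python3 -m crank '[{"tx":0,"ty":0,"tz":0.1,"twist":0,"grip":0},{"tx":0,"ty":0,"tz":0,"twist":0,"grip":0}]';python3 rem.py .6547 -.2044 .107 184.9
```

```text
time: 43.55
tool_pos: [0.6551, -0.2044, 0.1071]
ee_rot: [-3.141, 0.001, -3.054]
wrist_force: [0.1, -0.4, -1.2]
width: 0.012
time: 43.8
tool_pos: [0.6551, -0.2045, 0.1063]
ee_rot: [-3.141, 0.001, -3.054]
wrist_force: [0.7, -0.7, 2.4]
width: 0.0118
time: 44.05
tool_pos: [0.6551, -0.2044, 0.1052]
ee_rot: [-3.141, 0.001, -3.054]
wrist_force: [-0.9, 0.7, 2.5]
width: 0.0119
rem from here: tx 0.04 ty 0.01 tz -0.18 cm twist 0.1 | t 44.05 F [-0.9  0.7  2.5] w 0.0119 pos [ 0.6551 -0.2044  0.1052] rot [-180.    0. -175.]
```

```bash
python3 -m crank '[{"tx":0,"ty":0,"tz":0.1,"twist":-5,"grip":0},{"tx":0,"ty":0,"tz":0,"twist":0,"grip":0}]'
python3 -m crank '[{"tx":0,"ty":0,"tz":0,"twist":-5,"grip":0},{"tx":0,"ty":0,"tz":0,"twist":0,"grip":0}]'
python3 -m crank '[{"tx":0,"ty":0,"tz":0,"twist":-5,"grip":0},{"tx":0,"ty":0,"tz":0,"twist":0,"grip":0}]'
python3 -m crank '[{"tx":0,"ty":0,"tz":0,"twist":-5,"grip":0},{"tx":0,"ty":0,"tz":0,"twist":0,"grip":0}]';python3 rem.py .6547 -.2044 .107 184.9
```

```text
time: 44.3
tool_pos: [0.6553, -0.2045, 0.1043]
ee_rot: [-3.141, 0.001, -2.968]
wrist_force: [-0.0, 0.2, 4.0]
width: 0.0117
time: 44.55
tool_pos: [0.6552, -0.2045, 0.1042]
ee_rot: [-3.141, 0.001, -2.881]
wrist_force: [-0.2, -0.3, 3.9]
width: 0.0119
time: 44.8
tool_pos: [0.6551, -0.2044, 0.1041]
ee_rot: [-3.141, 0.001, -2.795]
wrist_force: [0.3, -0.2, 3.9]
width: 0.012
time: 45.05
tool_pos: [0.655, -0.2043, 0.1039]
ee_rot: [3.142, 0.0, -2.708]
wrist_force: [-1.0, 1.1, 3.5]
width: 0.0118
rem from here: tx 0.03 ty 0.00 tz -0.31 cm twist 20.0 | t 45.05 F [-1.   1.1  3.5] w 0.0118 pos [ 0.655  -0.2043  0.1039] rot [ 180.     0.  -155.1]
```

```bash
python3 -m crank '[{"tx":0,"ty":0,"tz":0.05,"twist":-4,"grip":0},{"tx":0,"ty":0,"tz":0,"twist":0,"grip":0}]'
python3 -m crank '[{"tx":0,"ty":0,"tz":0,"twist":8,"grip":0},{"tx":0,"ty":0,"tz":0,"twist":8,"grip":0},{"tx":0,"ty":0,"tz":0,"twist":8,"grip":0},{"tx":0,"ty":0,"tz":0,"twist":0,"grip":0}]'
python3 -m crank '[{"tx":0,"ty":0,"tz":0,"twist":5,"grip":0},{"tx":0,"ty":0,"tz":0,"twist":0,"grip":0}]'
python3 -m crank '[{"tx":0,"ty":0,"tz":0,"twist":5,"grip":0},{"tx":0,"ty":0,"tz":0,"twist":0,"grip":0}]'
python3 rem.py .6547 -.2044 .107 184.9
```

```text
time: 45.3
tool_pos: [0.655, -0.2043, 0.1034]
ee_rot: [3.141, 0.0, -2.638]
wrist_force: [0.3, 1.0, 3.9]
width: 0.0117
time: 45.8
tool_pos: [0.6552, -0.2046, 0.1035]
ee_rot: [-3.141, 0.001, -3.054]
wrist_force: [0.9, -0.2, 4.1]
width: 0.0117
time: 46.05
tool_pos: [0.6552, -0.2044, 0.1035]
ee_rot: [-3.142, 0.001, -3.139]
wrist_force: [0.9, 0.7, 4.0]
width: 0.0121
time: 46.3
tool_pos: [0.6552, -0.2043, 0.1034]
ee_rot: [3.141, 0.001, 3.057]
wrist_force: [-0.4, -0.5, 3.9]
width: 0.0118
rem from here: tx 0.05 ty -0.02 tz -0.36 cm twist -9.7 | t 46.30 F [-0.4 -0.5  3.9] w 0.0118 pos [ 0.6552 -0.2043  0.1034] rot [180.    0.  175.2]
```

```bash
python3 -m crank '[{"tx":0,"ty":0,"tz":0,"twist":4,"grip":0},{"tx":0,"ty":0,"tz":0,"twist":0,"grip":0}]'
python3 -m crank '[{"tx":0,"ty":0,"tz":0,"twist":4,"grip":0},{"tx":0,"ty":0,"tz":0,"twist":0,"grip":0}]'
python3 -m crank '[{"tx":0,"ty":0,"tz":0,"twist":4,"grip":0},{"tx":0,"ty":0,"tz":0,"twist":0,"grip":0}]'
python3 rem.py .6547 -.2044 .107 184.9
```

```text
time: 46.55
tool_pos: [0.6552, -0.2043, 0.1034]
ee_rot: [3.141, 0.001, 2.988]
wrist_force: [0.5, 1.0, 3.6]
width: 0.0118
time: 46.8
tool_pos: [0.6551, -0.2043, 0.1034]
ee_rot: [3.141, 0.0, 2.918]
wrist_force: [1.2, 1.7, 4.1]
width: 0.0119
time: 47.05
tool_pos: [0.655, -0.2044, 0.1034]
ee_rot: [3.142, 0.0, 2.848]
wrist_force: [0.1, 1.0, 3.8]
width: 0.0118
rem from here: tx 0.03 ty -0.01 tz -0.36 cm twist -21.7 | t 47.05 F [0.1 1.  3.8] w 0.0118 pos [ 0.655  -0.2044  0.1034] rot [180.    0.  163.2]
```

```bash
python3 -m crank '[{"tx":0,"ty":0,"tz":-0.5,"twist":7,"grip":0},{"tx":0,"ty":0,"tz":0,"twist":-9.6,"grip":0},{"tx":0,"ty":0,"tz":0,"twist":-9.6,"grip":0},{"tx":0,"ty":0,"tz":0,"twist":-9.6,"grip":0},{"tx":0,"ty":0,"tz":0,"twist":0,"grip":0},{"tx":0,"ty":0,"tz":0,"twist":0,"grip":0}]'
python3 rem.py .6547 -.2044 .107 184.9
python3 -m crank '[{"tx":0,"ty":0.1,"tz":0,"twist":0,"grip":0},{"tx":0,"ty":0,"tz":0,"twist":0,"grip":0}]'
python3 -m crank '[{"tx":0,"ty":0.1,"tz":0,"twist":0,"grip":0},{"tx":0,"ty":0,"tz":0,"twist":0,"grip":0}]'
python3 rem.py .6547 -.2044 .107 184.9
```

```text
time: 47.8
tool_pos: [0.6542, -0.2045, 0.1071]
ee_rot: [3.141, -0.002, -3.059]
wrist_force: [0.1, 0.1, -0.8]
width: 0.0114
rem from here: tx -0.05 ty 0.00 tz 0.01 cm twist -0.2 | t 47.80 F [ 0.1  0.1 -0.8] w 0.0114 pos [ 0.6542 -0.2045  0.1071] rot [ 1.800e+02 -1.000e-01 -1.753e+02]
time: 48.05
tool_pos: [0.6546, -0.2031, 0.1076]
ee_rot: [3.141, -0.001, -3.058]
wrist_force: [0.4, -0.1, -1.3]
width: 0.0119
time: 48.3
tool_pos: [0.6548, -0.2023, 0.1082]
ee_rot: [3.141, -0.0, -3.057]
wrist_force: [0.3, -0.1, -0.9]
width: 0.0117
rem from here: tx 0.02 ty -0.21 tz 0.12 cm twist -0.1 | t 48.30 F [ 0.3 -0.1 -0.9] w 0.0117 pos [ 0.6548 -0.2023  0.1082] rot [ 180.    -0.  -175.2]
```

```bash
python3 -m crank '[{"tx":0,"ty":0.1,"tz":0,"twist":0,"grip":0},{"tx":0,"ty":0,"tz":0,"twist":0,"grip":0}]'
python3 -m crank '[{"tx":0,"ty":0.1,"tz":0,"twist":0,"grip":0},{"tx":0,"ty":0,"tz":0,"twist":0,"grip":0}]'
python3 -m crank '[{"tx":0,"ty":0.1,"tz":0,"twist":0,"grip":0},{"tx":0,"ty":0,"tz":0,"twist":0,"grip":0}]'
python3 rem.py .6547 -.2044 .107 184.9
```

```text
time: 48.55
tool_pos: [0.6547, -0.2013, 0.1083]
ee_rot: [3.142, 0.0, -3.057]
wrist_force: [0.1, 0.1, -1.0]
width: 0.0121
time: 48.8
tool_pos: [0.6546, -0.2003, 0.1083]
ee_rot: [3.141, 0.0, -3.057]
wrist_force: [-0.7, 0.5, -1.1]
width: 0.012
time: 49.05
tool_pos: [0.6544, -0.1994, 0.1083]
ee_rot: [-3.141, -0.0, -3.057]
wrist_force: [-0.1, 0.4, -1.6]
width: 0.0124
rem from here: tx 0.01 ty -0.50 tz 0.13 cm twist -0.1 | t 49.05 F [-0.1  0.4 -1.6] w 0.0124 pos [ 0.6544 -0.1994  0.1083] rot [-180.    -0.  -175.2]
```

```bash
python3 lk2.py q.png
```

```text
(no output)
```

View pics/q.png

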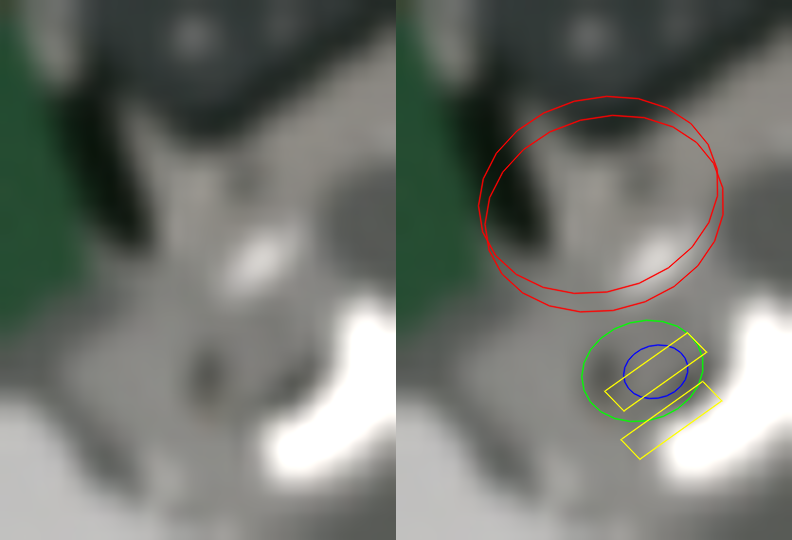

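```bash
python3 -m crank '[{"tx":0,"ty":0.1,"tz":0,"twist":0,"grip":0},{"tx":0,"ty":0,"tz":0,"twist":0,"grip":0}]'
python3 -m crank '[{"tx":0,"ty":0.1,"tz":0,"twist":0,"grip":0},{"tx":0,"ty":0,"tz":0,"twist":0,"grip":0}]'
python3 -c "
from h import *; print(np.round(get_obs()['wrist_torque'],3))"
```

```text
time: 49.45
tool_pos: [0.6542, -0.1987, 0.1082]
ee_rot: [-3.141, -0.001, -3.058]
wrist_force: [-1.3, -0.9, -1.7]
width: 0.0114
time: 49.7
tool_pos: [0.654, -0.1981, 0.1082]
ee_rot: [-3.141, -0.001, -3.058]
wrist_force: [-0.6, -3.6, -1.7]
width: 0.0118
[-0.675  0.395  0.007]
```

```bash
python3 -m crank '[{"tx":0,"ty":-0.5,"tz":0,"twist":0,"grip":0},{"tx":0,"ty":0,"tz":0,"twist":0,"grip":0},{"tx":0,"ty":0,"tz":0,"twist":0,"grip":0}]'
python3 -m crank '[{"tx":0,"ty":-0.1,"tz":0,"twist":0,"grip":0},{"tx":0,"ty":0,"tz":0,"twist":0,"grip":0}]'
python3 -m crank '[{"tx":0,"ty":-0.1,"tz":0,"twist":0,"grip":0},{"tx":0,"ty":0,"tz":0,"twist":0,"grip":0}]'
python3 -m crank '[{"tx":0,"ty":-0.1,"tz":0,"twist":0,"grip":0},{"tx":0,"ty":0,"tz":0,"twist":0,"grip":0}]'
```

```text
time: 50.08
tool_pos: [0.6551, -0.202, 0.1083]
ee_rot: [3.141, 0.001, -3.057]
wrist_force: [0.7, 0.4, -1.1]
width: 0.0119
time: 50.32
tool_pos: [0.6549, -0.2033, 0.1083]
ee_rot: [3.141, 0.0, -3.057]
wrist_force: [0.7, -0.3, -1.0]
width: 0.0118
time: 50.58
tool_pos: [0.6549, -0.2044, 0.1083]
ee_rot: [3.141, 0.0, -3.057]
wrist_force: [-0.4, -0.3, -0.8]
width: 0.012
time: 50.82
tool_pos: [0.6549, -0.2054, 0.1082]
ee_rot: [3.141, -0.0, -3.057]
wrist_force: [-0.6, 0.1, -1.0]
width: 0.0117
```

```bash
python3 -m crank '[{"tx":0,"ty":-0.1,"tz":0,"twist":0,"grip":0},{"tx":0,"ty":0,"tz":0,"twist":0,"grip":0}]'
python3 -m crank '[{"tx":0,"ty":-0.1,"tz":0,"twist":0,"grip":0},{"tx":0,"ty":0,"tz":0,"twist":0,"grip":0}]'
python3 -m crank '[{"tx":0,"ty":-0.1,"tz":0,"twist":0,"grip":0},{"tx":0,"ty":0,"tz":0,"twist":0,"grip":0}]'
```

```text
time: 51.08
tool_pos: [0.6548, -0.2062, 0.1081]
ee_rot: [3.141, -0.001, -3.057]
wrist_force: [-0.2, 0.4, -1.6]
width: 0.0119
time: 51.32
tool_pos: [0.6548, -0.2069, 0.108]
ee_rot: [3.14, -0.001, -3.057]
wrist_force: [-1.7, 1.7, -0.3]
width: 0.0118
time: 51.58
tool_pos: [0.6549, -0.2073, 0.108]
ee_rot: [3.139, -0.001, -3.057]
wrist_force: [-2.4, 4.9, -0.3]
width: 0.0116
```

```bash
python3 -m crank '[{"tx":0,"ty":0.5,"tz":0,"twist":0,"grip":0},{"tx":0,"ty":0,"tz":0,"twist":0,"grip":0},{"tx":0,"ty":0,"tz":0,"twist":0,"grip":0}]'
for i in 1; do :; done
python3 -m crank '[{"tx":0.1,"ty":0,"tz":0,"twist":0,"grip":0},{"tx":0,"ty":0,"tz":0,"twist":0,"grip":0}]'
python3 -m crank '[{"tx":0.1,"ty":0,"tz":0,"twist":0,"grip":0},{"tx":0,"ty":0,"tz":0,"twist":0,"grip":0}]'
python3 -m crank '[{"tx":0.1,"ty":0,"tz":0,"twist":0,"grip":0},{"tx":0,"ty":0,"tz":0,"twist":0,"grip":0}]'
```

```text
time: 51.95
tool_pos: [0.6554, -0.204, 0.1086]
ee_rot: [-3.14, 0.001, -3.058]
wrist_force: [-0.3, 0.4, -0.3]
width: 0.0117
time: 52.2
tool_pos: [0.654, -0.2038, 0.1084]
ee_rot: [-3.141, 0.001, -3.058]
wrist_force: [0.3, -0.5, -0.5]
width: 0.0119
time: 52.45
tool_pos: [0.6528, -0.2036, 0.1083]
ee_rot: [-3.142, 0.0, -3.057]
wrist_force: [-0.2, -0.7, -1.2]
width: 0.012
time: 52.7
tool_pos: [0.6522, -0.2035, 0.1084]
ee_rot: [3.141, 0.001, -3.057]
wrist_force: [0.6, 0.3, -0.4]
width: 0.0115
```

```bash
python3 -m crank '[{"tx":0.1,"ty":0,"tz":0,"twist":0,"grip":0},{"tx":0,"ty":0,"tz":0,"twist":0,"grip":0}]'
python3 -m crank '[{"tx":0.1,"ty":0,"tz":0,"twist":0,"grip":0},{"tx":0,"ty":0,"tz":0,"twist":0,"grip":0}]'
python3 -m crank '[{"tx":-0.5,"ty":0,"tz":0,"twist":0,"grip":0},{"tx":0,"ty":0,"tz":0,"twist":0,"grip":0},{"tx":0,"ty":0,"tz":0,"twist":0,"grip":0}]'
python3 -m crank '[{"tx":-0.1,"ty":0,"tz":0,"twist":0,"grip":0},{"tx":0,"ty":0,"tz":0,"twist":0,"grip":0}]'
python3 -m crank '[{"tx":-0.1,"ty":0,"tz":0,"twist":0,"grip":0},{"tx":0,"ty":0,"tz":0,"twist":0,"grip":0}]'
python3 -m crank '[{"tx":-0.1,"ty":0,"tz":0,"twist":0,"grip":0},{"tx":0,"ty":0,"tz":0,"twist":0,"grip":0}]'
```

```text
time: 52.95
tool_pos: [0.6518, -0.2036, 0.1084]
ee_rot: [-3.142, 0.002, -3.057]
wrist_force: [4.1, 1.1, -2.2]
width: 0.0115
time: 53.2
tool_pos: [0.6509, -0.2036, 0.1086]
ee_rot: [-3.141, 0.003, -3.057]
wrist_force: [5.2, 0.4, -2.8]
width: 0.012
time: 53.58
tool_pos: [0.6542, -0.2036, 0.1079]
ee_rot: [3.141, -0.002, -3.058]
wrist_force: [-0.2, 0.1, -0.4]
width: 0.0119
time: 53.82
tool_pos: [0.6554, -0.2033, 0.1081]
ee_rot: [3.141, -0.001, -3.057]
wrist_force: [-0.4, -0.0, -0.2]
width: 0.0118
time: 54.08
tool_pos: [0.6559, -0.2033, 0.108]
ee_rot: [3.141, -0.002, -3.057]
wrist_force: [-4.1, 0.7, 0.6]
width: 0.0121
time: 54.32
tool_pos: [0.6564, -0.2032, 0.108]
ee_rot: [3.141, -0.004, -3.058]
wrist_force: [-4.9, 0.5, 0.5]
width: 0.0118
```

```bash
python3 -m crank '[{"tx":0.3,"ty":0.05,"tz":0,"twist":0,"grip":0},{"tx":0,"ty":0,"tz":0,"twist":0,"grip":0},{"tx":0,"ty":0,"tz":0,"twist":0,"grip":0}]'; python3 rem.py .6538 -.2027 .1045 184.9
```

```text
time: 54.7
tool_pos: [0.6555, -0.2028, 0.1085]
ee_rot: [-3.141, 0.002, -3.057]
wrist_force: [0.0, -0.3, -0.6]
width: 0.0119
rem from here: tx 0.17 ty 0.03 tz 0.40 cm twist -0.1 | t 54.70 F [ 0.  -0.3 -0.6] w 0.0119 pos [ 0.6555 -0.2028  0.1085] rot [-1.800e+02  1.000e-01 -1.752e+02]
```

```bash
python3 -m crank '[{"tx":0.2,"ty":0,"tz":0.2,"twist":0,"grip":0},{"tx":0,"ty":0,"tz":0.2,"twist":0,"grip":0},{"tx":0,"ty":0,"tz":0.1,"twist":0,"grip":0},{"tx":0,"ty":0,"tz":0,"twist":0,"grip":0}]'; python3 rem.py .6538 -.2027 .1045 184.9
python3 -m crank '[{"tx":0,"ty":0,"tz":0,"twist":4,"grip":0},{"tx":0,"ty":0,"tz":0,"twist":0,"grip":0}]'
python3 -m crank '[{"tx":0,"ty":0,"tz":0,"twist":4,"grip":0},{"tx":0,"ty":0,"tz":0,"twist":0,"grip":0}]'
python3 -m crank '[{"tx":0,"ty":0,"tz":0,"twist":4,"grip":0},{"tx":0,"ty":0,"tz":0,"twist":0,"grip":0}]'
python3 -m crank '[{"tx":0,"ty":0,"tz":0,"twist":4,"grip":0},{"tx":0,"ty":0,"tz":0,"twist":0,"grip":0}]'; python3 rem.py .6538 -.2027 .1045 184.9
```

```text
time: 55.2
tool_pos: [0.6528, -0.203, 0.103]
ee_rot: [3.141, -0.0, -3.057]
wrist_force: [-0.5, -0.3, -0.9]
width: 0.0118
rem from here: tx -0.10 ty 0.02 tz -0.15 cm twist -0.1 | t 55.20 F [-0.5 -0.3 -0.9] w 0.0118 pos [ 0.6528 -0.203   0.103 ] rot [ 180.    -0.  -175.2]
time: 55.45
tool_pos: [0.6529, -0.2031, 0.1033]
ee_rot: [3.142, 0.0, -3.126]
wrist_force: [-0.1, -0.4, -1.7]
width: 0.0119
time: 55.7
tool_pos: [0.6529, -0.2028, 0.1033]
ee_rot: [3.141, 0.0, 3.088]
wrist_force: [0.4, 0.7, -1.7]
width: 0.0122
time: 55.95
tool_pos: [0.6529, -0.2029, 0.1033]
ee_rot: [3.141, 0.0, 3.019]
wrist_force: [0.0, 0.8, -0.4]
width: 0.0118
time: 56.2
tool_pos: [0.6529, -0.2029, 0.1033]
ee_rot: [3.141, 0.0, 2.949]
wrist_force: [-0.4, 1.0, -2.0]
width: 0.012
rem from here: tx -0.09 ty 0.03 tz -0.12 cm twist -15.9 | t 56.20 F [-0.4  1.  -2. ] w 0.0120 pos [ 0.6529 -0.2029  0.1033] rot [180.   0. 169.]
```

```bash
python3 -m crank '[{"tx":0,"ty":0,"tz":0.1,"twist":0,"grip":0},{"tx":0,"ty":0,"tz":0,"twist":0,"grip":0}]'
python3 -m crank '[{"tx":0,"ty":0,"tz":0.1,"twist":0,"grip":0},{"tx":0,"ty":0,"tz":0,"twist":0,"grip":0}]'
python3 -c "
from h import *; print(np.round(get_obs()['wrist_torque'],3))"
```

```text
time: 56.45
tool_pos: [0.653, -0.2029, 0.1028]
ee_rot: [3.141, 0.001, 2.948]
wrist_force: [-0.0, 1.3, 1.8]
width: 0.0116
time: 56.7
tool_pos: [0.653, -0.2029, 0.1015]
ee_rot: [3.141, 0.001, 2.947]
wrist_force: [0.4, 1.2, 2.1]
width: 0.0118
[0.468 0.011 0.03 ]
```

```bash
python3 -m crank '[{"tx":-0.08,"ty":0,"tz":0.05,"twist":0,"grip":0},{"tx":0,"ty":0,"tz":0,"twist":0,"grip":0}]'
python3 -m crank '[{"tx":0,"ty":0,"tz":0,"twist":4,"grip":0},{"tx":0,"ty":0,"tz":0,"twist":0,"grip":0}]'
python3 -m crank '[{"tx":0,"ty":0,"tz":0,"twist":4,"grip":0},{"tx":0,"ty":0,"tz":0,"twist":0,"grip":0}]'
python3 -m crank '[{"tx":0,"ty":0,"tz":0,"twist":-8,"grip":0},{"tx":0,"ty":0,"tz":0,"twist":-3,"grip":0},{"tx":0,"ty":0,"tz":0,"twist":0,"grip":0}]'
python3 -m crank '[{"tx":0,"ty":0,"tz":0,"twist":-4,"grip":0},{"tx":0,"ty":0,"tz":0,"twist":0,"grip":0}]'
python3 -m crank '[{"tx":0,"ty":0,"tz":0,"twist":-4,"grip":0},{"tx":0,"ty":0,"tz":0,"twist":0,"grip":0}]'
python3 rem.py .6538 -.2027 .1045 184.9
```

```text
time: 56.95
tool_pos: [0.6535, -0.203, 0.1007]
ee_rot: [3.141, -0.0, 2.947]
wrist_force: [0.2, 1.4, 2.7]
width: 0.0119
time: 57.2
tool_pos: [0.6535, -0.203, 0.1007]
ee_rot: [3.141, -0.0, 2.878]
wrist_force: [-0.2, 2.3, 2.2]
width: 0.0115
time: 57.45
tool_pos: [0.6535, -0.2031, 0.1007]
ee_rot: [3.141, -0.0, 2.809]
wrist_force: [-0.4, 2.4, 2.2]
width: 0.0117
time: 57.82
tool_pos: [0.6535, -0.2037, 0.0999]
ee_rot: [-3.141, -0.0, 2.999]
wrist_force: [0.3, 0.6, -2.1]
width: 0.0118
time: 58.08
tool_pos: [0.6535, -0.2038, 0.1002]
ee_rot: [-3.141, -0.0, 3.068]
wrist_force: [-0.6, -1.0, -1.0]
width: 0.0121
time: 58.32
tool_pos: [0.6535, -0.2035, 0.1004]
ee_rot: [-3.141, -0.0, 3.137]
wrist_force: [0.5, 1.4, -2.2]
width: 0.012
rem from here: tx -0.03 ty 0.08 tz -0.41 cm twist -5.2 | t 58.33 F [ 0.5  1.4 -2.2] w 0.0120 pos [ 0.6535 -0.2035  0.1004] rot [-180.    -0.   179.7]
```

```bash
python3 -c "
from h import *; print(np.round(get_obs()['wrist_torque'],3))"
python3 -m crank '[{"tx":0,"ty":0,"tz":0.1,"twist":0,"grip":0},{"tx":0,"ty":0,"tz":0.1,"twist":0,"grip":0},{"tx":0,"ty":0,"tz":0,"twist":0,"grip":0}]'
python3 -m crank '[{"tx":0,"ty":0,"tz":0.1,"twist":0,"grip":0},{"tx":0,"ty":0,"tz":0.1,"twist":0,"grip":0},{"tx":0,"ty":0,"tz":0,"twist":0,"grip":0}]'
python3 rem.py .6538 -.2027 .1045 184.9;python3 -c "
from h import *; print(np.round(get_obs()['wrist_torque'],3))"; python3 lk2.py r.png
```

```text
[0.028 0.07  0.028]
time: 58.7
tool_pos: [0.6535, -0.2032, 0.0985]
ee_rot: [3.141, -0.0, 3.138]
wrist_force: [-0.2, 0.4, -0.4]
width: 0.012
time: 59.08
tool_pos: [0.6537, -0.2032, 0.0971]
ee_rot: [-3.141, 0.0, 3.139]
wrist_force: [-0.1, -0.5, -0.4]
width: 0.0117
rem from here: tx -0.01 ty 0.05 tz -0.74 cm twist -5.1 | t 59.08 F [-0.1 -0.5 -0.4] w 0.0117 pos [ 0.6537 -0.2032  0.0971] rot [-180.     0.   179.8]
[ 0.059  0.072 -0.003]
```

View pics/r.png

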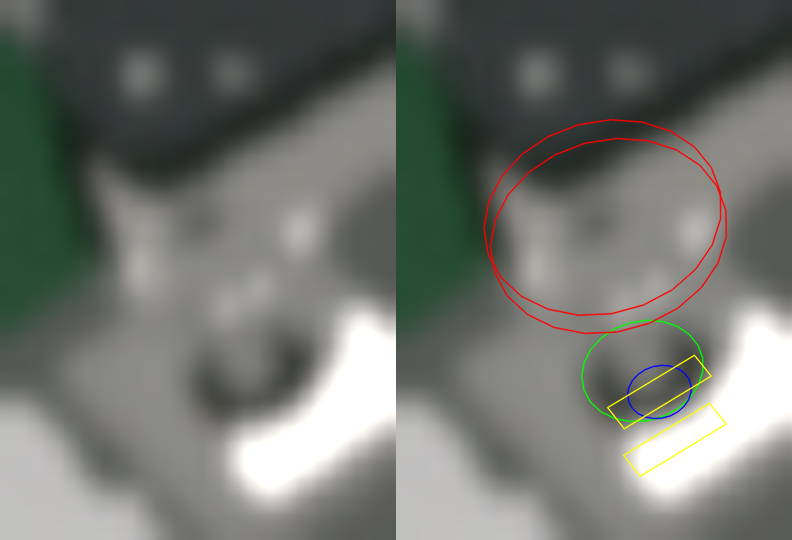

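```bash
python3 -m crank '[{"tx":0,"ty":0,"tz":0.1,"twist":0,"grip":0},{"tx":0,"ty":0,"tz":0.1,"twist":0,"grip":0},{"tx":0,"ty":0,"tz":0,"twist":0,"grip":0}]'
python3 -m crank '[{"tx":0,"ty":0,"tz":0.1,"twist":0,"grip":0},{"tx":0,"ty":0,"tz":0.1,"twist":0,"grip":0},{"tx":0,"ty":0,"tz":0,"twist":0,"grip":0}]'
python3 -m crank '[{"tx":0,"ty":0,"tz":0.1,"twist":0,"grip":0},{"tx":0,"ty":0,"tz":0,"twist":0,"grip":0}]'
```

```text
time: 59.6
tool_pos: [0.6537, -0.2033, 0.0952]
ee_rot: [-3.141, 0.001, 3.139]
wrist_force: [-0.9, 0.7, 2.5]
width: 0.0116
time: 59.98
tool_pos: [0.6538, -0.2033, 0.0932]
ee_rot: [-3.141, 0.001, 3.139]
wrist_force: [-1.3, -0.1, 5.5]
width: 0.0117
time: 60.22
tool_pos: [0.6538, -0.2033, 0.0931]
ee_rot: [-3.141, 0.001, 3.139]
wrist_force: [-1.6, 0.9, 7.3]
width: 0.0117
```

```bash
python3 -m crank '[{"tx":0,"ty":0,"tz":-0.15,"twist":0,"grip":0},{"tx":0,"ty":0,"tz":0,"twist":5,"grip":0},{"tx":0,"ty":0,"tz":0,"twist":0,"grip":0}]'; python3 -c "
from h import *; print(np.round(get_obs()['wrist_torque'],3))"
python3 -m crank '[{"tx":0,"ty":0,"tz":0,"twist":5,"grip":0},{"tx":0,"ty":0,"tz":0,"twist":0,"grip":0}]'; python3 -c "
from h import *; print(np.round(get_obs()['wrist_torque'],3))"
python3 -m crank '[{"tx":0,"ty":0,"tz":0,"twist":5,"grip":0},{"tx":0,"ty":0,"tz":0,"twist":5,"grip":0},{"tx":0,"ty":0,"tz":0,"twist":0,"grip":0}]'; python3 -c "
from h import *; print(np.round(get_obs()['wrist_torque'],3))
snap('scene','s.png')"; python3 ov.py .646 -.0185 4.9 -7 34 -7 -186 s
```

```text
time: 60.6
tool_pos: [0.654, -0.2035, 0.0935]
ee_rot: [-3.141, 0.001, 3.052]
wrist_force: [-0.6, 0.6, 4.2]
width: 0.0118
[ 0.016  0.023 -0.032]
time: 60.85
tool_pos: [0.6541, -0.2034, 0.0935]
ee_rot: [-3.141, 0.001, 2.966]
wrist_force: [-0.0, -0.1, 3.8]
width: 0.0121
[-0.046 -0.069 -0.008]
time: 61.22
tool_pos: [0.6542, -0.203, 0.0935]
ee_rot: [3.141, 0.001, 2.793]
wrist_force: [0.7, 0.9, 4.4]
width: 0.0123
[ 0.18  -0.276  0.046]
(np.float64(0.6361214075399931), np.float64(0.014777821608529255), 0.008) (np.float64(0.6549131306302141), np.float64(-0.20441814355347013), 0.04)
```

View pics/s_scene.png

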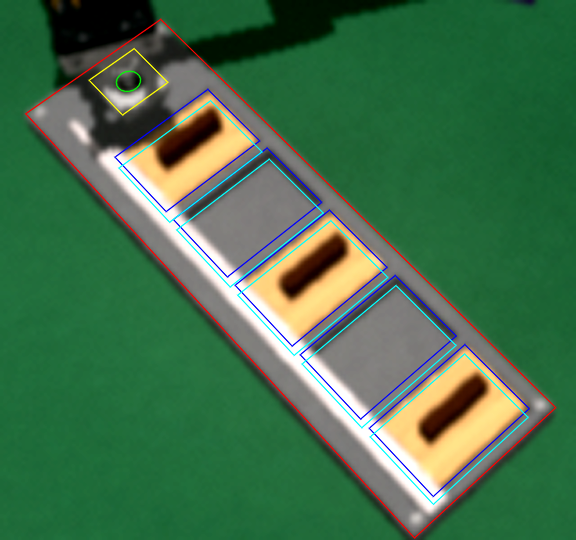

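```bash
cat > tq.py <<'E'
from h import *
o=get_obs(); print('yaw',np.degrees(o['ee_rot'][2]).round(1),'T',np.round(o['wrist_torque'],3))
E
python3 -m crank '[{"tx":0,"ty":0,"tz":0,"twist":5,"grip":0},{"tx":0,"ty":0,"tz":0,"twist":5,"grip":0},{"tx":0,"ty":0,"tz":0,"twist":0,"grip":0}]'; python3 tq.py
python3 -m crank '[{"tx":0,"ty":0,"tz":0,"twist":5,"grip":0},{"tx":0,"ty":0,"tz":0,"twist":5,"grip":0},{"tx":0,"ty":0,"tz":0,"twist":0,"grip":0}]'; python3 tq.py
python3 -m crank '[{"tx":0,"ty":0,"tz":0,"twist":5,"grip":0},{"tx":0,"ty":0,"tz":0,"twist":0,"grip":0}]'; python3 tq.py
```

```text
time: 61.75
tool_pos: [0.6541, -0.2032, 0.0935]
ee_rot: [3.141, 0.001, 2.617]
wrist_force: [1.4, 0.4, 3.8]
width: 0.0119
yaw 150.0 T [ 0.123 -0.324  0.003]
time: 62.12
tool_pos: [0.654, -0.2033, 0.0935]
ee_rot: [3.141, 0.001, 2.443]
wrist_force: [1.7, 0.9, 4.5]
width: 0.0121
yaw 140.0 T [ 0.1   -0.459  0.006]
time: 62.38
tool_pos: [0.6539, -0.2034, 0.0934]
ee_rot: [3.141, 0.001, 2.356]
wrist_force: [1.4, 0.6, 4.6]
width: 0.0121
yaw 135.0 T [ 0.005 -0.472  0.016]
```

```bash

python3 -m crank '[{"tx":0,"ty":0,"tz":0,"twist":5,"grip":0},{"tx":0,"ty":0,"tz":0,"twist":0,"grip":0}]'; python3 tq.py
python3 -m crank '[{"tx":0,"ty":0,"tz":0,"twist":5,"grip":0},{"tx":0,"ty":0,"tz":0,"twist":0,"grip":0}]'; python3 tq.py
python3 -m crank '[{"tx":0,"ty":0,"tz":0,"twist":4,"grip":0},{"tx":0,"ty":0,"tz":0,"twist":0,"grip":0}]'; python3 tq.py;python3 ov.py .646 -.0185 4.9 -7 34 -7 -186 s2
```

```text
time: 62.62
tool_pos: [0.6538, -0.2034, 0.0934]
ee_rot: [3.141, 0.001, 2.269]
wrist_force: [2.3, -0.4, 4.0]
width: 0.012
yaw 130.0 T [-0.009 -0.503 -0.04 ]
time: 62.88
tool_pos: [0.6538, -0.2035, 0.0934]
ee_rot: [3.141, 0.001, 2.182]
wrist_force: [2.2, -0.1, 4.2]
width: 0.0118
yaw 125.0 T [-0.101 -0.477  0.009]
time: 63.12
tool_pos: [0.6537, -0.2034, 0.0933]
ee_rot: [-3.142, 0.0, 2.112]
wrist_force: [0.8, -1.1, 4.2]
width: 0.0122
yaw 121.0 T [-0.163 -0.396  0.246]
(np.float64(0.6361214075399931), np.float64(0.014777821608529255), 0.008) (np.float64(0.6549131306302141), np.float64(-0.20441814355347013), 0.04)
```

View pics/s2_scene.png

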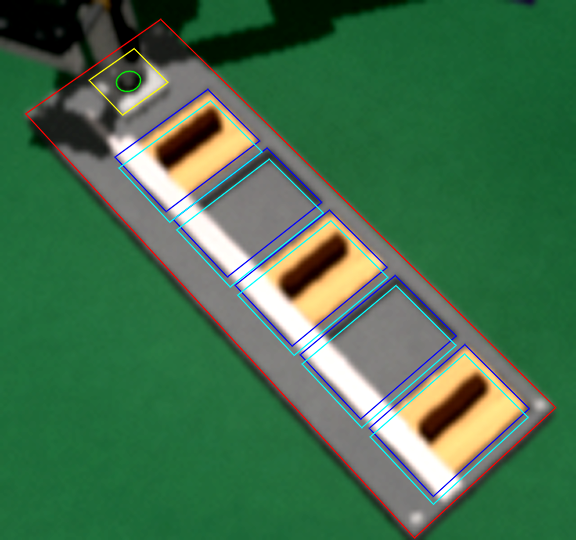

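```bash

python3 -m crank '[{"tx":0,"ty":0,"tz":0,"twist":2,"grip":0},{"tx":0,"ty":0,"tz":0,"twist":0,"grip":0}]'; python3 tq.py
python3 -m crank '[{"tx":0,"ty":0,"tz":0,"twist":2,"grip":0},{"tx":0,"ty":0,"tz":0,"twist":0,"grip":0}]'; python3 tq.py
python3 -m crank '[{"tx":0,"ty":0,"tz":0,"twist":2,"grip":0},{"tx":0,"ty":0,"tz":0,"twist":0,"grip":0}]'; python3 tq.py
```

```text
time: 63.48
tool_pos: [0.6536, -0.2033, 0.0932]
ee_rot: [-3.142, 0.0, 2.074]
wrist_force: [2.0, -0.8, 4.4]
width: 0.0116
yaw 118.9 T [-0.231 -0.398  0.28 ]
time: 63.72
tool_pos: [0.6536, -0.2033, 0.0932]
ee_rot: [-3.141, 0.0, 2.039]
wrist_force: [1.4, -0.8, 4.5]
width: 0.0119
yaw 116.8 T [-0.252 -0.362  0.427]
time: 63.98
tool_pos: [0.6534, -0.2031, 0.0931]
ee_rot: [-3.141, -0.0, 2.004]
wrist_force: [-0.3, -1.7, 3.7]
width: 0.012
yaw 114.8 T [-0.225 -0.262  0.421]
```

```bash

python3 -m crank '[{"tx":0,"ty":0,"tz":0,"twist":-5,"grip":0},{"tx":0,"ty":0,"tz":0,"twist":-5,"grip":0},{"tx":0,"ty":0,"tz":0,"twist":0,"grip":0}]'; python3 tq.py
python3 -m crank '[{"tx":0,"ty":0,"tz":-0.3,"twist":0,"grip":0},{"tx":0,"ty":0,"tz":-0.3,"twist":0,"grip":0},{"tx":0,"ty":0,"tz":0,"twist":0,"grip":0}]'; python3 tq.py
python3 -m crank '[{"tx":0,"ty":0,"tz":-0.5,"twist":0,"grip":0},{"tx":0,"ty":0,"tz":-0.5,"twist":0,"grip":0},{"tx":0,"ty":0,"tz":-0.5,"twist":0,"grip":0},{"tx":0,"ty":0,"tz":-0.5,"twist":0,"grip":0},{"tx":0,"ty":0,"tz":-0.5,"twist":0,"grip":0},{"tx":0,"ty":0,"tz":0,"twist":0,"grip":0}]'; python3 tq.py
```

```text
time: 64.35
tool_pos: [0.6532, -0.2029, 0.0931]
ee_rot: [-3.141, -0.001, 2.177]
wrist_force: [0.4, 0.1, 4.4]
width: 0.0118
yaw 124.7 T [ 0.01  -0.072 -0.02 ]
time: 64.72
tool_pos: [0.6529, -0.2027, 0.0979]
ee_rot: [-3.141, -0.003, 2.178]
wrist_force: [1.3, 0.4, -0.8]
width: 0.0118
yaw 124.8 T [ 0.158 -0.197 -0.008]
time: 65.47
tool_pos: [0.6539, -0.2034, 0.1252]
ee_rot: [3.141, 0.001, 2.179]
wrist_force: [-0.6, 0.0, -1.2]
width: 0.012
yaw 124.8 T [-0.041  0.01  -0.045]
```

```bash

python3 -m crank '[{"tx":0,"ty":0,"tz":-4,"twist":0,"grip":0},{"tx":0,"ty":0,"tz":-4,"twist":0,"grip":0},{"tx":0,"ty":0,"tz":-3.5,"twist":-9.2,"grip":0},{"tx":0,"ty":0,"tz":0,"twist":-9.2,"grip":0},{"tx":0,"ty":0,"tz":0,"twist":-9.2,"grip":0},{"tx":0,"ty":0,"tz":0,"twist":-9.2,"grip":0},{"tx":0,"ty":0,"tz":0,"twist":-9.3,"grip":0},{"tx":0,"ty":0,"tz":0,"twist":0,"grip":0},{"tx":0,"ty":0,"tz":0,"twist":0,"grip":0}]'; python3 rem.py .4586 .3359 .235 171
```

```text
time: 66.6
tool_pos: [0.6535, -0.2032, 0.2391]
ee_rot: [3.141, -0.0, 2.981]
wrist_force: [-0.2, 0.0, -1.1]
width: 0.0117
rem from here: tx 27.86 ty 50.10 tz 0.41 cm twist -0.2 | t 66.60 F [-0.2  0.  -1.1] w 0.0117 pos [ 0.6535 -0.2032  0.2391] rot [180.   -0.  170.8]
```

```bash

python3 -m crank '[{"tx":2.3,"ty":4.2,"tz":0,"twist":0,"grip":0},{"tx":2.3,"ty":4.2,"tz":0,"twist":0,"grip":0},{"tx":2.3,"ty":4.2,"tz":0,"twist":0,"grip":0},{"tx":2.3,"ty":4.2,"tz":0,"twist":0,"grip":0},{"tx":2.3,"ty":4.2,"tz":0,"twist":0,"grip":0},{"tx":2.3,"ty":4.2,"tz":0,"twist":0,"grip":0},{"tx":2.3,"ty":4.2,"tz":0,"twist":0,"grip":0},{"tx":2.3,"ty":4.2,"tz":0,"twist":0,"grip":0},{"tx":2.3,"ty":4.2,"tz":0,"twist":0,"grip":0},{"tx":2.3,"ty":4.2,"tz":0,"twist":0,"grip":0},{"tx":2.3,"ty":4.1,"tz":0,"twist":0,"grip":0},{"tx":2.5,"ty":4.0,"tz":0,"twist":0,"grip":0}]'
python3 -m crank '[{"tx":0,"ty":0,"tz":0,"twist":0,"grip":0},{"tx":0,"ty":0,"tz":0,"twist":0,"grip":0},{"tx":0,"ty":0,"tz":0,"twist":0,"grip":0}]'; python3 rem.py .4586 .3359 .235 171
python3 - <<'E'
from h import *
p=snap('scene','t_scene.png'); q=snap('top'); cv2.imwrite('pics/t.png',np.hstack([cv2.resize(a[v:v+110,u:u+80],(0,0),fx=5,fy=5,interpolation=2)[:,:,::-1] for a,u,v in((p['frame'],395,220),(q['frame'],150,170))]))
E
```

```text
time: 68.1
tool_pos: [0.4574, 0.3367, 0.2394]
ee_rot: [3.141, 0.0, 2.981]
wrist_force: [0.4, 1.2, -1.0]
width: 0.0118
time: 68.47
tool_pos: [0.4587, 0.3343, 0.2394]
ee_rot: [-3.141, 0.0, 2.981]
wrist_force: [0.6, -0.2, -1.1]
width: 0.0119
rem from here: tx 0.03 ty 0.16 tz 0.44 cm twist -0.2 | t 68.47 F [ 0.6 -0.2 -1.1] w 0.0119 pos [0.4587 0.3343 0.2394] rot [-180.     0.   170.8]
```

View pics/t.png

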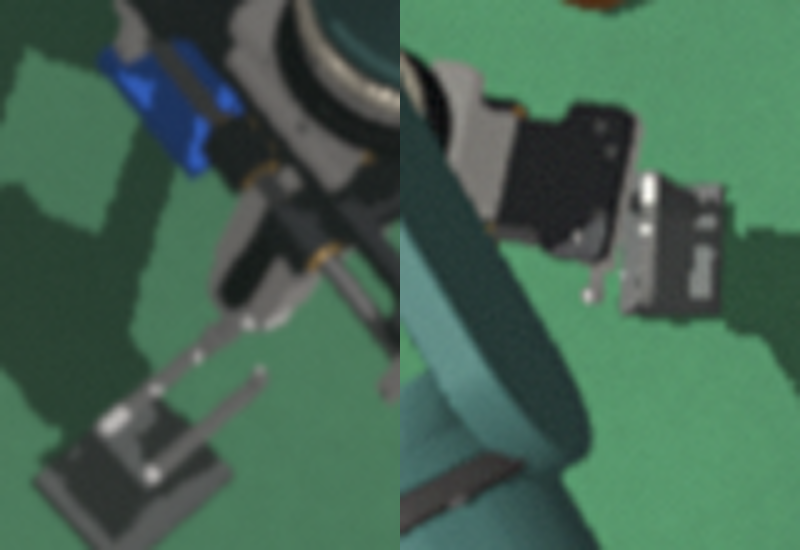

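View pics/t_scene.png

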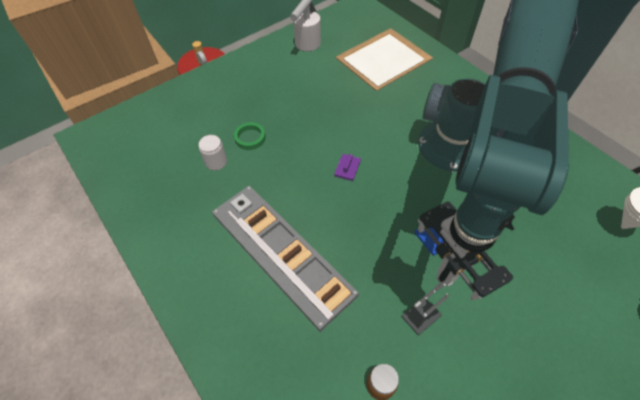

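```bash

python3 -m crank '[{"tx":0,"ty":0.15,"tz":2,"twist":0,"grip":0},{"tx":0,"ty":0,"tz":2,"twist":0,"grip":0},{"tx":0,"ty":0,"tz":1.5,"twist":0,"grip":0},{"tx":0,"ty":0,"tz":0,"twist":0,"grip":0},{"tx":0,"ty":0,"tz":0,"twist":0,"grip":0}]'; python3 rem.py .4586 .3359 .12 171
python3 - <<'E'
from h import *
p=snap('scene'); cv2.imwrite('pics/v.png',cv2.resize(p['frame'][260:330,395:475],(0,0),fx=8,fy=8,interpolation=2)[:,:,::-1])
E
```

```text
time: 69.2
tool_pos: [0.4588, 0.3369, 0.1851]
ee_rot: [3.141, 0.001, 2.983]
wrist_force: [-0.5, 0.9, -1.0]
width: 0.0117
rem from here: tx 0.00 ty -0.10 tz 6.51 cm twist -0.1 | t 69.20 F [-0.5  0.9 -1. ] w 0.0117 pos [0.4588 0.3369 0.1851] rot [1.799e+02 1.000e-01 1.709e+02]
```

View pics/v.png

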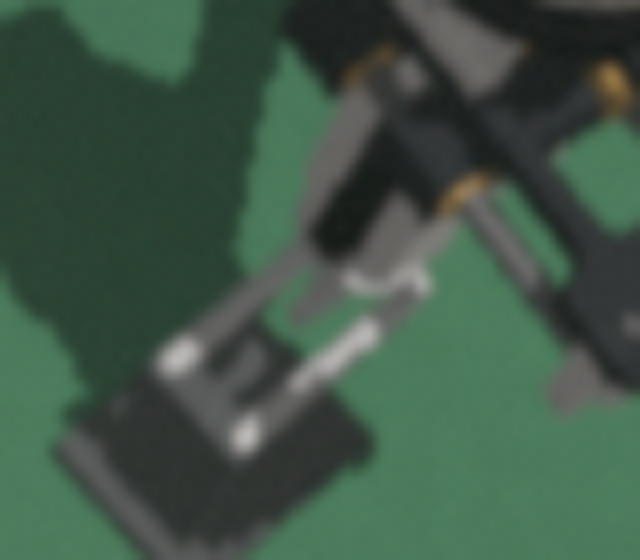

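```bash

python3 -m crank '[{"tx":0,"ty":-0.05,"tz":0.8,"twist":0,"grip":0},{"tx":0,"ty":0,"tz":0.8,"twist":0,"grip":0},{"tx":0,"ty":0,"tz":0,"twist":0,"grip":0}]'; python3 rem.py .4586 .3359 .12 171
python3 -m crank '[{"tx":0,"ty":0,"tz":1,"twist":0,"grip":0},{"tx":0,"ty":0,"tz":1,"twist":0,"grip":0},{"tx":0,"ty":0,"tz":0,"twist":0,"grip":0}]'; python3 rem.py .4586 .3359 .12 171
```

```text
time: 69.62
tool_pos: [0.4576, 0.336, 0.1669]
ee_rot: [-3.14, -0.002, 2.983]
wrist_force: [-0.3, -0.4, 0.3]
width: 0.012
rem from here: tx -0.10 ty 0.01 tz 4.69 cm twist -0.1 | t 69.62 F [-0.3 -0.4  0.3] w 0.0120 pos [0.4576 0.336  0.1669] rot [-1.799e+02 -1.000e-01  1.709e+02]
time: 70.0
tool_pos: [0.4574, 0.3359, 0.1466]
ee_rot: [-3.14, -0.002, 2.983]
wrist_force: [-0.3, 0.5, -1.3]
width: 0.0118
rem from here: tx -0.11 ty 0.02 tz 2.66 cm twist -0.1 | t 70.00 F [-0.3  0.5 -1.3] w 0.0118 pos [0.4574 0.3359 0.1466] rot [-1.799e+02 -1.000e-01  1.709e+02]
```

```bash

python3 -m crank '[{"tx":-0.05,"ty":0,"tz":1,"twist":0,"grip":0},{"tx":0,"ty":0,"tz":0.9,"twist":0,"grip":0},{"tx":0,"ty":0,"tz":0,"twist":0,"grip":0}]'
python3 -m crank '[{"tx":0,"ty":0,"tz":0.3,"twist":0,"grip":0},{"tx":0,"ty":0,"tz":0.2,"twist":0,"grip":0},{"tx":0,"ty":0,"tz":0,"twist":0,"grip":0}]'
python3 -m crank '[{"tx":0,"ty":0,"tz":0.2,"twist":0,"grip":0},{"tx":0,"ty":0,"tz":0,"twist":0,"grip":0}]';python3 rem.py .4586 .3359 .119 171
```

```text
time: 70.38
tool_pos: [0.4581, 0.3358, 0.1279]
ee_rot: [-3.14, -0.002, 2.983]
wrist_force: [-0.9, 0.0, -1.0]
width: 0.0118
time: 70.75
tool_pos: [0.4587, 0.3362, 0.1243]
ee_rot: [3.142, -0.0, 2.983]
wrist_force: [0.1, 0.1, -1.5]
width: 0.0118
time: 71.0
tool_pos: [0.4587, 0.3362, 0.1221]
ee_rot: [-3.141, -0.0, 2.983]
wrist_force: [1.2, -0.6, -1.2]
width: 0.0116
rem from here: tx 0.00 ty -0.03 tz 0.31 cm twist -0.1 | t 71.00 F [ 1.2 -0.6 -1.2] w 0.0116 pos [0.4587 0.3362 0.1221] rot [-180.    -0.   170.9]
```

```bash

python3 -m crank '[{"tx":0,"ty":0,"tz":0.2,"twist":0,"grip":0},{"tx":0,"ty":0,"tz":0,"twist":0,"grip":0}]'
python3 -m crank '[{"tx":0,"ty":0,"tz":0.1,"twist":0,"grip":0},{"tx":0,"ty":0,"tz":0,"twist":0,"grip":0}]'
python3 -m crank '[{"tx":0,"ty":0,"tz":0.1,"twist":0,"grip":0},{"tx":0,"ty":0,"tz":0,"twist":0,"grip":0}]';python3 rem.py .4586 .3359 .119 171
python3 -m crank '[{"tx":0,"ty":0,"tz":0.1,"twist":0,"grip":0},{"tx":0,"ty":0,"tz":0,"twist":0,"grip":0}]'
```

```text
time: 71.25
tool_pos: [0.4586, 0.3362, 0.1201]
ee_rot: [-3.141, -0.0, 2.983]
wrist_force: [-0.9, -0.2, -1.1]
width: 0.0118
time: 71.5
tool_pos: [0.4587, 0.3362, 0.1192]
ee_rot: [3.142, -0.0, 2.983]
wrist_force: [-0.9, 0.3, -1.6]
width: 0.0121
time: 71.75
tool_pos: [0.4588, 0.3363, 0.119]
ee_rot: [3.141, 0.0, 2.983]
wrist_force: [-1.4, -0.5, 2.9]
width: 0.0119
rem from here: tx 0.01 ty -0.04 tz 0.00 cm twist -0.1 | t 71.75 F [-1.4 -0.5  2.9] w 0.0119 pos [0.4588 0.3363 0.119 ] rot [180.    0.  170.9]
time: 72.0
tool_pos: [0.4588, 0.3363, 0.119]
ee_rot: [3.141, 0.001, 2.983]
wrist_force: [-2.4, -1.6, 6.7]
width: 0.0123
```

```bash

python3 -m crank '[{"tx":0,"ty":0,"tz":-0.1,"twist":0,"grip":0},{"tx":0,"ty":0,"tz":-0.05,"twist":0,"grip":0},{"tx":0,"ty":0,"tz":0,"twist":0,"grip":0.2},{"tx":0,"ty":0,"tz":0,"twist":0,"grip":0.3},{"tx":0,"ty":0,"tz":0,"twist":0,"grip":0.4},{"tx":0,"ty":0,"tz":0,"twist":0,"grip":0.4},{"tx":0,"ty":0,"tz":0,"twist":0,"grip":0.4},{"tx":0,"ty":0,"tz":0,"twist":0,"grip":0.4},{"tx":0,"ty":0,"tz":-1,"twist":0,"grip":0.4},{"tx":0,"ty":0,"tz":-2,"twist":0,"grip":0.4},{"tx":0,"ty":0,"tz":-3,"twist":0,"grip":0.4},{"tx":0,"ty":0,"tz":-4,"twist":0,"grip":0.4}]'
python3 -m crank '[{"tx":4,"ty":-2,"tz":0,"twist":0,"grip":0.4},{"tx":4,"ty":-4,"tz":0,"twist":0,"grip":0.4},{"tx":4,"ty":-4,"tz":0,"twist":0,"grip":0.4},{"tx":4,"ty":-4,"tz":0,"twist":0,"grip":0.4},{"tx":0,"ty":0,"tz":0,"twist":0,"grip":0.4},{"tx":0,"ty":0,"tz":0,"twist":0,"grip":0.4}]'
python3 ovk.py .4615 .336 -2 -9 k9 .458 .3355 .123;python3 ov.py .646 -.0185 4.9 -7 34 -7 -186 w; python3 -c "
from h import *; snap('top','z_top.png');snap('scene','z_scene.png')"
```

```text
time: 73.5
tool_pos: [0.4583, 0.336, 0.2195]
ee_rot: [-3.141, -0.001, 2.983]
wrist_force: [0.4, 1.0, -0.1]
width: 0.0376
time: 74.25
tool_pos: [0.2793, 0.2236, 0.2198]
ee_rot: [3.14, 0.002, 2.983]
wrist_force: [0.4, 0.2, -0.2]
width: 0.0375
(np.float64(0.6361214075399931), np.float64(0.014777821608529255), 0.008) (np.float64(0.6549131306302141), np.float64(-0.20441814355347013), 0.04)
```

View pics/k9.png

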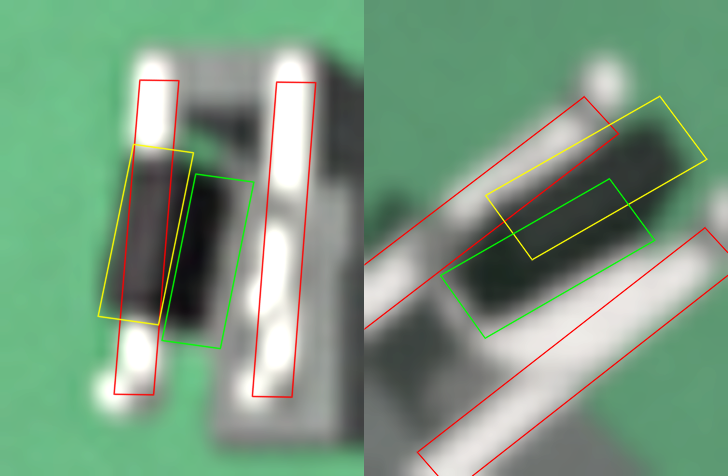

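View pics/w_top.png

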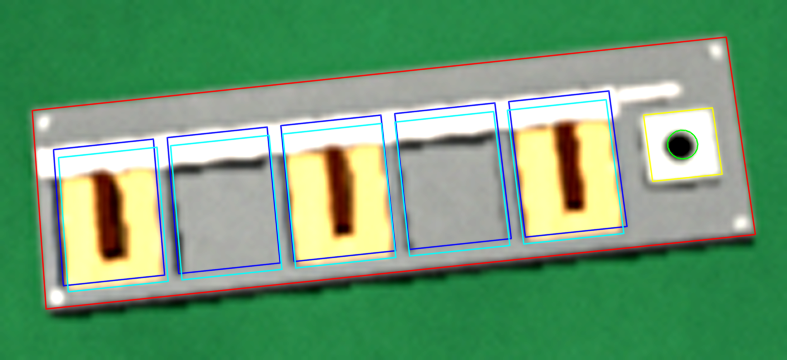

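View pics/z_top.png

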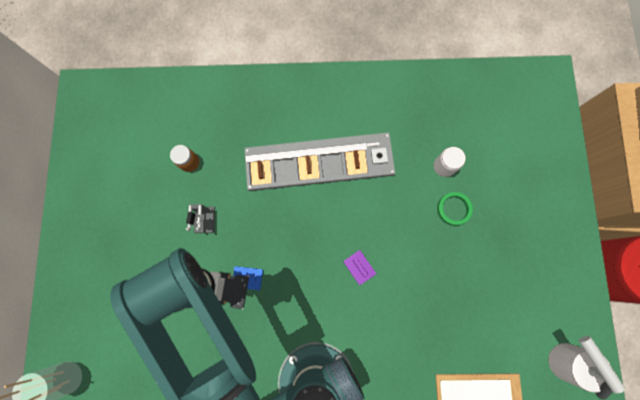

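View pics/z_scene.png

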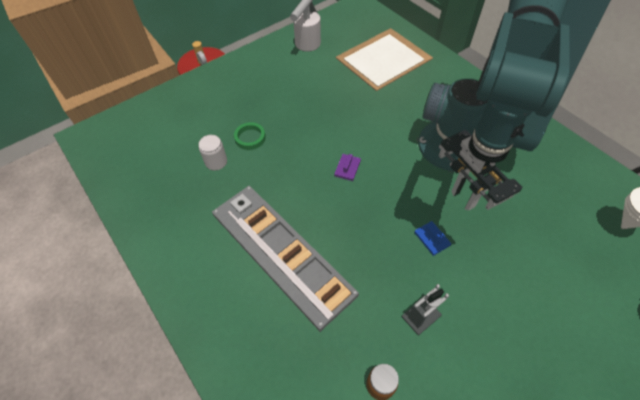

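```bash
python3 -c "
from h import *; print(ticket.close_job(), get_obs()['time'])"
```

```text
the job is handed in; nothing more can be done
the job is handed in; nothing more can be done
```

The job is done and handed in after about 74 s of the 210 s allowed; no verdict was reported.

- **Plaques:** There were three on the bench. They are now batten up in the +y end pocket, the middle pocket and the −y end pocket. I pressed each down until it stopped on the floor, at about 11 to 13 N by the wrist reading. That may be slightly over the stated 12 N. All three stopped at the same height.
- **Lock:** Once the key was centred in the mouth, it dropped into the slot. I turned it clockwise until it hit a firm stop, at about 0.4 N m. The final top picture shows the bar moved about 20 mm over the plaques' ends.
- **Key:** I pulled it out and hung it back on its hook, where it came to rest at the same height it was picked from. The last pictures show it hanging as it did at the start.
- **Left alone:** The jar, tape and tin, and the blue and purple look-alikes, are where they were.

Two things went wrong and were put right:
- **First grasp:** I lifted before the fingers had closed and missed the plaque. It did not move, and the second try held.
- **First slot search:** It found nothing because the key was about 2 mm off centre. I felt for the mouth's walls, recentred and searched again.

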